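# Weigh a battery block on the hand scale

## Task

Weigh the battery block that has the wire carrying bail: take the hand scale from its stand, hook it under the bail and gently raise the block on the scale alone until it hangs just clear of the table, 10 to 20 mm, and hold it still there for two seconds. Then lower it gently to stand where it stood, unhook, and put the scale back in its stand, seated as you found it. Do not jerk, push down on or tip the block, and leave the other things on the table alone.

Things in the scene. Friction and masses are not known exactly. Their poses are not given: they have to be found in the camera images.
- battery: The block to weigh: grey battery block 97 x 46 x 54 mm (x, y, z), the only one with a wire carrying bail; 0.27 to 0.72 kg, not known beforehand. Origin at the centre of its underside, z up.
- bail (a point): Middle of the bail's bar, on its centre line, 102 mm above the block's underside. The bail is a rigid square arch of 6 mm steel wire in the block's y-z plane: two legs 34 mm apart inside, rising from the lid (top 54 mm up), and the bar along y, 45 mm clear above the lid. A hook can enter from +x or -x.
- scale: Hand scale, loose, upright in its stand at first: grey housing 30 x 40 x 90 mm (x, y, z), 0.19 kg in all, a sprung steel rod with a hook below it. Origin at the centre of the housing's underside, z up. Can be gripped from above across its 40 mm (y), 70 to 78 mm above the origin. A bar can enter the hook over its toe, moving towards the housing's -x, when the bar's centre line is 18 to 26 mm below the origin.
- hook (a point): Inner bottom of the hook, where a bar hangs: below the scale's origin, 50 mm when unloaded; goes down with the plunger. Unloaded the hook is an upward-open U of 6 mm wire in the housing's x-z plane: shank at x = -14 mm, outer bottom 56 mm below the origin, free toe at x = +15 mm, its tip's top 33 mm below the origin; the rod from x = 0 bends to the shank 8 to 18 mm below the origin.
- plunger (a joint): Stretch of the scale in m: 0 unloaded (hook drawn in), grows as the hook is pulled down, stop at 0.080. It begins to move at about 0.2 N and then takes 100 N per m, so the block hangs at about 0.024 to 0.069.
- stand: Fixed dark steel stand: foot 130 x 110 mm, forked seat plate 80 x 76 mm with its top 100 mm up, its post behind (+x), no higher. Origin below the seat's centre at table height; axes as the seated scale's. The fork's slot, 18 mm wide in y, runs along x from the open front (-x) to 30 mm behind the centre: the hook passes straight up and down through it.
- seat (a point): Centre of the seat's top, 100 mm above the table: the scale's origin rests here when seated. Rubber lips 6 mm high surround the seated housing with 4 mm to spare on each side.
- block_a: Bystander: plain battery block without bail, 97 x 46 x 56 mm, beside the one to weigh. Origin under its centre.
- block_b: Bystander: another plain battery block without bail, same size, behind the one to weigh, crosswise. Origin under its centre.
- meter: Bystander: black hand multimeter, 140 x 72 x 35 mm, lying. Origin under its centre.
- strip: Bystander: white socket strip, 240 x 55 x 33 mm, lying. Origin under its centre.
- tape: Bystander: roll of black tape, 90 mm across, 24 mm high, lying flat. Origin under its centre.
- driver: Bystander: screwdriver, lying. Origin under its middle.
- mug: Bystander: white mug, 80 mm across, 90 mm high. Origin under its centre.
Not all that is in view belongs to the job. What is shaped like the stand but purple is not meant. What is shaped like the scale but blue is not meant.

How it is judged:
By the outcome, as a careful person would: the job done as asked, in the order asked, and still so for the second after the job is handed in, with the robot touching nothing.
It also fails if it takes over 67 s, if anything falls off the work surface, if the arm or the gripper's body presses on something with over 40 N, if the wrist force passes 120 N, or if a joint passes its speed limit or range.

## Robot

A 7-joint arm with a two-finger parallel gripper is mounted at the origin on the work surface. World frame = base frame: x ahead of the robot, y to its left, z up, the work surface at z = 0. Lengths are in m, angles in rad, forces in N, time in s.
With the tool pointing down it reaches from about 0.425 to 0.925 m from the base axis. Payload 6.8 kg.
Tool frame: the origin (TCP) lies on the centre line of the jaws, within the pads' length; the fingertips stand 22 mm ahead of it and the grasp point (between the pads) lies 3 mm ahead of it (bot.nose_length is the distance from the TCP to the fingertips, in m); z points along the fingers, y is the direction in which the jaws open and shut (so a half turn about z gives the same grasp; the last joint's range is limited). The gripper opens to 85 mm and grips with 20 to 120 N. Pads are 22 mm wide; open, the fingers measure 114 mm over their backs; the gripper's body (76 mm by 85 mm) begins 54 mm behind the grasp point. The pads swing forward as they close: fully open they stand 13 mm farther back than shut.
Start: joints at [-1.358, 0.477, 0.022, 1.555, -0.011, 1.109, -0.083], TCP at [0.213, 0.641, 0.253] pointing down, gripper open.
Joint ranges: [-2.96, 2.96], [-0.34, 2.1], [-1.41, 1.46], [0.24, 2.44], [-1.37, 4.51], [0.17, 1.92], [-2.96, 2.96]. Speed limits (rad/s): [2.39, 2.39, 3.14, 3.14, 3.14, 3.14, 3.14].

## Interface

Orientations are given as [roll, pitch, yaw] about the fixed x, y, z axes, in that order (R = Rz(yaw) Ry(pitch) Rx(roll)).
In Python, from station import status, grab_frame, bot gives the robot as it stands.
- The arm moves only by the shell command python3 -m crank 'ROWS'. ROWS is JSON, a list of rows, each a list of 7 numbers: the shift along the tool's x, y, z in m, then the turn, a rotation vector about the tool's x, y, z in rad, then the opening, from 0 (shut) to 1 (fully open). In form: [[tx, ty, tz, ax, ay, az, jaw], ...]. A call has 1 to 5 rows; each row is the pose to reach, as a shift and turn from the pose commanded when the call began, along the tool's axes at that moment; what a row does not reach only later rows make up. A row lasts 1/12 s, in which the tool goes at most 41.7 mm and 7.16 degrees, less where a joint would pass 70% of its speed; a pose out of reach is approached as far as the arm can. A call with a gripper value outside its range is refused whole. The fingers move at their own pace and stop on an object; the grip force is fixed at half the most. Time passes only in rows, so rows that repeat a pose let the fingers close. It gives the time, the measured TCP pose, the force and the opening at its end, in the units of the state.
- status.read_state(): the state, without advancing time (a new reading comes with each control period).
- grab_frame(name): name is "scene" or "side" or "wrist"; returns a dict with "frame" (384x512x3 uint8, blue, green, red), "fx", "fy", "cx", "cy" (pixels), "xyz" and "orientation" of the camera in the world; the wrist camera has in their place "hand_eye" (4x4, takes a point from camera to tool coordinates, whose origin is the TCP and whose axes are the flange's). Camera axes: x right, y up, looking along -z (the intrinsics and any distortion apply to the point x, -y, -z); pixel columns grow to the right and rows downward; lengths in m; the calibration is good to about 2 mm. The wrist camera is an equidistant fisheye: a pixel r from the principal point sees the ray r / f radians off the axis. A picture is of the moment at which its call begins: read the wrist's pose just before it. There is no depth.
- bot.finish_job(): hands the job in, once; it reports no verdict.
The state is a dict: "time": time; "qpos": joint angles; "joint_vel": joint speeds; "effort": joint torques, N m; "position": TCP position; "tool_rot": TCP orientation; "force": force on the tool from outside, world axes, zero at the start; "wrist_torque": the same for the moment, N m; "opening": opening from 0.0 (shut) to 1.0 (fully open).
Only numpy, scipy, OpenCV 4.12 (cv2) and the standard library are available. Lean on these libraries where they do the work, as an engineer would, in place of code of your own. Each camera call takes 0.05 s, during which the arm holds its last target.

## Working session

There is one attempt and no reset: what is moved stays moved. The work goes in short steps, Python scripts to look and compute and a shell command to move; the robot and the scene stay as the last step left them, time stands still between calls to the robot, and variables do not carry over. Pictures are saved under pics/ and viewed, and the job is handed in when it is done.

```bash
ls; mkdir -p pics; python3 - <<'E'
from station import status, grab_frame, bot
import cv2
print(status.read_state(), bot.nose_length)
for n in ["scene","side","wrist"]:
    f=grab_frame(n); cv2.imwrite(f"pics/{n}0.png",f["frame"])
    print(n,{k:v for k,v in f.items() if k!="frame"})
E
```

```text
pics
{'time': 0.0, 'qpos': array([-1.35806631,  0.47783081,  0.02233522,  1.55643785, -0.01147061,
        1.10929063, -0.08313159]), 'joint_vel': array([-0.00095241,  0.00128565,  0.00091654, -0.00087028,  0.00074068,
       -0.00123141,  0.00024836]), 'effort': array([ 1.28365540e-03, -5.96434271e+01,  1.60813518e+00, -2.81192458e+01,
        1.24344896e-02,  9.02071421e-03, -2.46746197e-05]), 'position': array([0.21270841, 0.64003652, 0.25231075]), 'tool_rot': array([-3.13976133e+00,  1.61748998e-04,  2.82077006e+00]), 'force': array([ 0.34994289, -0.29385951, -0.00913532]), 'wrist_torque': array([-0.03693453,  0.00042582,  0.0714871 ]), 'opening': 1.000546233263791} 0.022
scene {'fx': 352.6657755882363, 'fy': 352.6657755882363, 'cx': 255.60640869901877, 'cy': 188.30453170955758, 'xyz': array([ 1.27262398, -0.02329026,  0.80319152]), 'orientation': array([ 0.7747913 , -0.00349163,  1.5985206 ])}
side {'fx': 474.4682176912114, 'fy': 474.4682176912114, 'cx': 255.40067188025932, 'cy': 190.20780014136267, 'xyz': array([-0.0436253 , -0.95486468,  0.90205181]), 'orientation': array([ 0.94671062,  0.01878583, -0.62688461])}
wrist {'fx': 297.3186396354542, 'fy': 297.3186396354542, 'cx': 258.6231938576614, 'cy': 186.1928935996798, 'hand_eye': array([[ 2.13458209e-04,  9.49986394e-01,  3.12291219e-01,
         7.91789592e-02],
       [ 9.99999696e-01, -4.36952875e-04,  6.45683034e-04,
         7.66466941e-04],
       [ 7.49846644e-04,  3.12290987e-01, -9.49986199e-01,
        -1.19556133e-01],
       [ 0.00000000e+00,  0.00000000e+00,  0.00000000e+00,
         1.00000000e+00]])}
```

View pics/scene0.png

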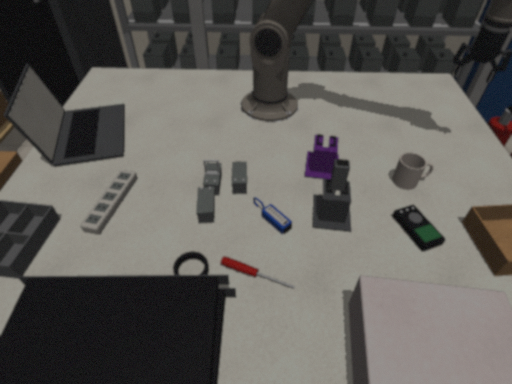

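View pics/side0.png

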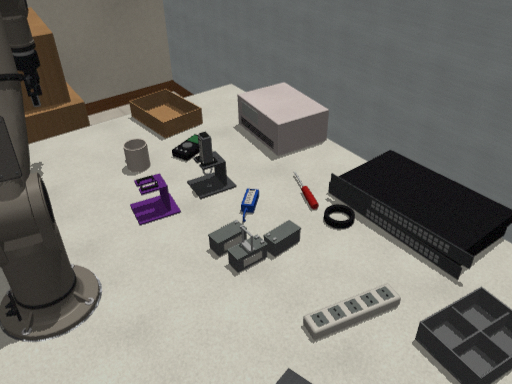

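View pics/wrist0.png

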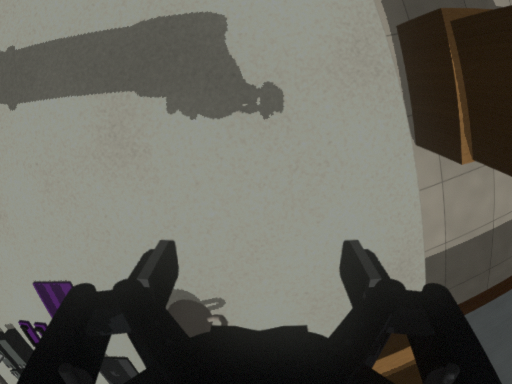

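The scene view shows the grey scale in the dark stand near (335,195), the purple decoy at (322,158), and the three blocks near (205-240,160-220). I'll zoom in on these.

```bash
python3 - <<'E'
import cv2, numpy as np
a=cv2.imread("pics/scene0.png"); b=cv2.imread("pics/side0.png")
def up(i,x0,y0,x1,y1,s): return cv2.resize(i[y0:y1,x0:x1],None,fx=s,fy=s,interpolation=cv2.INTER_CUBIC)
A=up(a,185,130,365,240,4.4); B=up(b,120,120,310,280,4)
cv2.imwrite("pics/sc0z.png",A[:600,:800]); cv2.imwrite("pics/si0z.png",B[:600,:800])
E
```

```text
(no output)
```

View pics/sc0z.png

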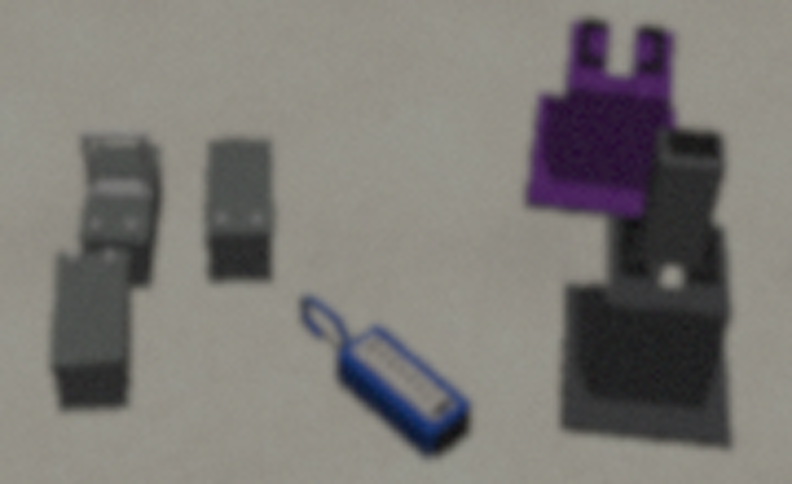

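View pics/si0z.png

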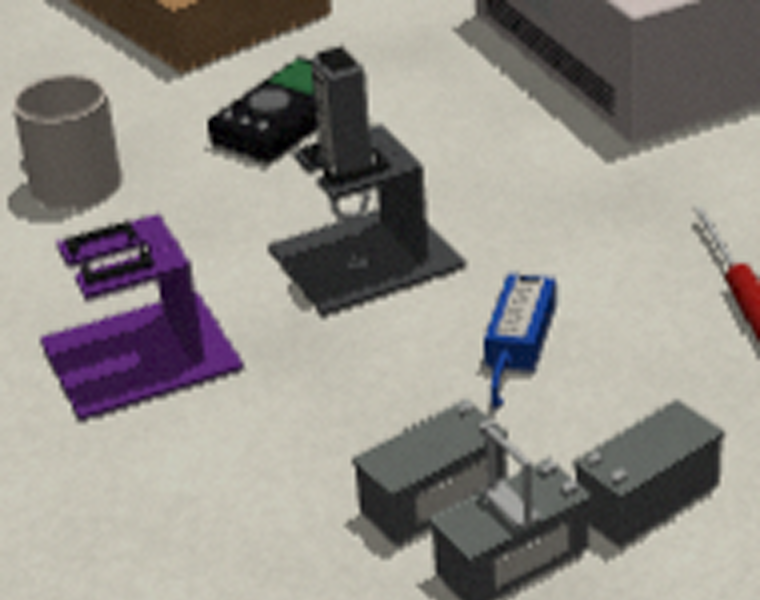

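```bash
cat > h.py <<'E'
import numpy as np, cv2
from scipy.spatial.transform import Rotation as R
from station import status, grab_frame, bot
def cam(f,pose=None):
    if "hand_eye" in f:
        T=np.eye(4); T[:3,:3]=R.from_euler('xyz',pose[1]).as_matrix(); T[:3,3]=pose[0]
        T=T@f["hand_eye"]; return T[:3,3],T[:3,:3]
    return np.array(f["xyz"]),R.from_euler('xyz',f["orientation"]).as_matrix()
def ray(f,uv,pose=None):
    o,M=cam(f,pose); x=(uv[0]-f["cx"])/f["fx"]; y=(uv[1]-f["cy"])/f["fy"]
    if "hand_eye" in f:
        r=np.hypot(x,y); d=np.array([x/r*np.sin(r),-y/r*np.sin(r),-np.cos(r)]) if r>0 else np.array([0,0,-1.])
    else:
        d=np.array([x,-y,-1.]); d/=np.linalg.norm(d)
    return o,M@d
def onz(f,uv,z,pose=None):
    o,d=ray(f,uv,pose); return o+d*(z-o[2])/d[2]
def proj(f,p,pose=None):
    o,M=cam(f,pose); c=M.T@(np.asarray(p)-o); c=np.array([c[0],-c[1],-c[2]])
    if "hand_eye" in f:
        r=np.hypot(c[0],c[1]); th=np.arctan2(r,c[2]); s=th/max(r,1e-9); return np.array([f["cx"]+f["fx"]*c[0]*s,f["cy"]+f["fy"]*c[1]*s])
    return np.array([f["cx"]+f["fx"]*c[0]/c[2],f["cy"]+f["fy"]*c[1]/c[2]])
def tri(r1,r2):
    (o1,d1),(o2,d2)=r1,r2
    A=np.stack([d1,-d2],1); t=np.linalg.lstsq(A,o2-o1,rcond=None)[0]
    a,b=o1+t[0]*d1,o2+t[1]*d2
    return (a+b)/2,np.linalg.norm(a-b)
def snap(n,name=None):
    s=status.read_state(); pose=(s["position"],s["tool_rot"])
    f=grab_frame(n)
    if name: cv2.imwrite(f"pics/{name}.png",f["frame"])
    return f,pose
E
python3 - <<'E'
from h import *
a,_=snap("scene");b,_=snap("side")
sc=lambda x,y:(x/4.4+185,y/4.4+130)
si=lambda x,y:(x/4+120,y/4+120)
print("scale top",tri(ray(a,sc(690,148)),ray(b,si(341,60))), onz(a,sc(690,148),.19),onz(b,si(341,60),.19))
print("bail",tri(ray(a,sc(118,140)),ray(b,si(507,443))), onz(a,sc(118,140),.102),onz(b,si(507,443),.102))
print("bail ends side",onz(b,si(485,425),.102),onz(b,si(530,460),.102))
for n,p in dict(a=(468,402),b=(357,458),c=(580,460),d=(676,402),e=(723,432)).items(): print(n,onz(b,si(*p),.056))
for n,p in dict(baL=(440,525),c2=(588,492)).items(): print(n,onz(b,si(*p),.054))
E
```

```text
scale top (array([0.57448315, 0.18513536, 0.18905155]), np.float64(0.0006388724629878358)) [0.57519325 0.18508717 0.19      ] [0.57360333 0.18307785 0.19      ]
bail (array([ 0.47538392, -0.17481447,  0.0988371 ]), np.float64(0.0005506630407059813)) [ 0.47922985 -0.17431779  0.102     ] [ 0.47327385 -0.17756892  0.102     ]
bail ends side [ 0.47215122 -0.15414937  0.102     ] [ 0.47544019 -0.20002902  0.102     ]
a [ 0.50646516 -0.08029268  0.056     ]
b [ 0.41302711 -0.08415966  0.056     ]
c [ 0.53216857 -0.17699736  0.056     ]
d [ 0.62248295 -0.1684425   0.056     ]
e [ 0.62765119 -0.21293512  0.056     ]
baL [ 0.42270345 -0.17134837  0.054     ]
c2 [ 0.51852948 -0.20399466  0.054     ]
```

```bash
python3 -m crank '[[-0.032,-0.021,-0.005,0,0,-0.064,1],[-0.065,-0.042,-0.010,0,0,-0.128,1],[-0.097,-0.064,-0.016,0,0,-0.192,1],[-0.130,-0.085,-0.021,0,0,-0.256,1],[-0.162,-0.106,-0.026,0,0,-0.320,1]]'; python3 -m crank '[[-0.025,-0.030,-0.005,0,0,0,1],[-0.05,-0.06,-0.01,0,0,0,1],[-0.075,-0.09,-0.015,0,0,0,1],[-0.1,-0.12,-0.02,0,0,0,1],[-0.12,-0.15,-0.026,0,0,0,1]]'
```

```text
time: 0.67
position: [0.3342, 0.4872, 0.2795]
tool_rot: [-3.142, 0.0, -3.139]
force: [1.7, -0.4, 0.5]
opening: 0.998
time: 1.08
position: [0.4545, 0.3367, 0.3055]
tool_rot: [-3.141, 0.0, 3.14]
force: [-0.0, 0.4, 0.1]
opening: 0.999
```

```bash
python3 -m crank '[[-0.025,-0.030,-0.005,0,0,0,1],[-0.05,-0.06,-0.01,0,0,0,1],[-0.075,-0.09,-0.015,0,0,0,1],[-0.1,-0.13,-0.02,0,0,0,1],[-0.12,-0.152,-0.026,0,0,0,1]]'; python3 -m crank '[[0,0,0,0,0,0,1],[0,0,0,0,0,0,1]]'; python3 - <<'E'
from h import *
f,p=snap("wrist","w1"); print(p, proj(f,[.574,.1845,.19],p), proj(f,[.574,.1845,.1],p))
E
```

```text
time: 1.5
position: [0.5736, 0.1833, 0.3314]
tool_rot: [-3.141, -0.0, 3.139]
force: [0.1, 0.8, -0.7]
opening: 0.999
time: 1.67
position: [0.5743, 0.184, 0.3316]
tool_rot: [-3.141, 0.001, 3.135]
force: [-0.3, 1.6, -1.1]
opening: 1.004
(array([0.57430312, 0.18399996, 0.3315972 ]), array([-3.14113756e+00,  1.00834155e-03,  3.13548007e+00])) [258.9645998  178.69484932] [258.97226367 157.18528322]
```

View pics/w1.png

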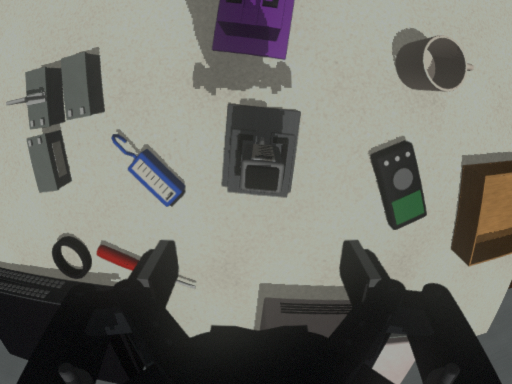

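The wrist view shows the scale's top face near (263,178), inside the stand, and the bail block near (45,97). I'll zoom in to measure both.

```bash
python3 - <<'E'
import cv2
i=cv2.imread("pics/w1.png")
cv2.imwrite("pics/w1a.png",cv2.resize(i[90:210,205:325],None,fx=5,fy=5,interpolation=cv2.INTER_CUBIC))
cv2.imwrite("pics/w1b.png",cv2.resize(i[40:200,0:120],None,fx=3.7,fy=3.7,interpolation=cv2.INTER_CUBIC))
E
```

```text
(no output)
```

View pics/w1a.png

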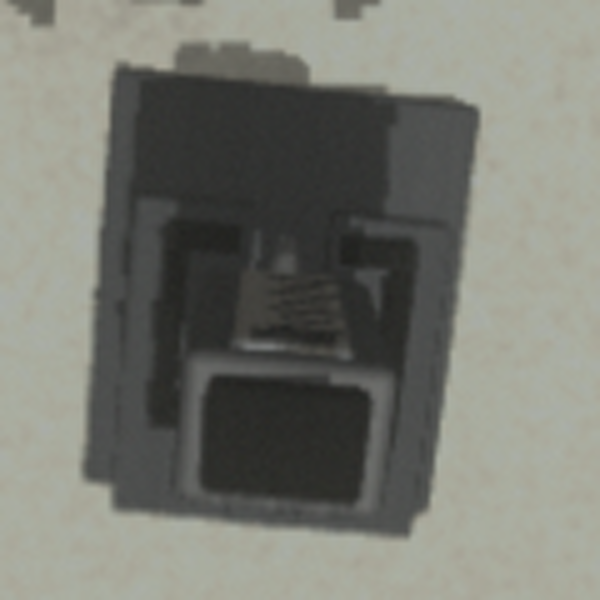

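View pics/w1b.png

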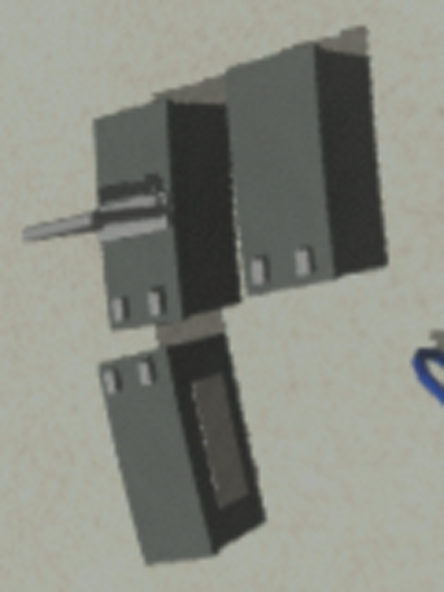

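```bash
python3 - <<'E'
from h import *
f,_=snap("wrist")
p=(np.array([.5743,.184,.3316]),np.array([-3.14114,.001,3.1355]))
w=lambda x,y:((x+.0)/5+205-.4,(y)/5+90-.4)
pts={k:onz(f,w(*v),.19,p)[:2] for k,v in dict(a=(190,354),b=(396,370),c=(382,518),d=(178,502)).items()}
for k,v in pts.items(): print(k,v)
print("top centre",np.mean(list(pts.values()),0))
yaw=lambda a,b:np.degrees(np.arctan2(*(b-a)[::-1]))
print(yaw(pts['a'],pts['b'])-90,yaw(pts['d'],pts['c'])-90,yaw(pts['a'],pts['d']),yaw(pts['b'],pts['c']))
ft={k:onz(f,w(*v),.006,p)[:2] for k,v in dict(a=(120,68),b=(478,105),c=(85,478)).items()}
print(ft,yaw(ft['a'],ft['b'])-90,yaw(ft['a'],ft['c']), np.linalg.norm(ft['a']-ft['b']))
st={k:onz(f,w(*v),.1,p)[:2] for k,v in dict(a=(135,198),b=(450,225),c=(412,533),d=(113,508)).items()}
print(st,yaw(st['a'],st['b'])-90,yaw(st['d'],st['c'])-90, np.mean(list(st.values()),0),np.linalg.norm(st['a']-st['b']))
# battery
z=lambda x,y:(x/3.7-.4,y/3.7+40-.4)
bl={k:onz(f,z(*v),.054,p)[:2] for k,v in dict(a=(95,120),b=(167,100),c=(183,318),d=(110,330)).items()}
print(bl,np.mean(list(bl.values()),0),yaw(bl['a'],bl['d']),yaw(bl['b'],bl['c']),yaw(bl['a'],bl['b'])-90,np.linalg.norm(bl['a']-bl['d']))
print("bar",onz(f,z(25,235),.102,p),onz(f,z(100,219),.102,p))
E
```

```text
a [0.55666338 0.16983133]
b [0.55981813 0.20706844]
c [0.58824048 0.20499114]
d [0.58487077 0.16698802]
top centre [0.57239819 0.18721973]
-4.842575201348595 -5.0671233945848115 -5.755991677520021 -4.1801300565330735
{'a': array([0.51198279, 0.13977887]), 'b': array([0.52339194, 0.24633108]), 'c': array([0.6399006 , 0.12496882])} -6.111699097316617 -6.6041792754408 0.10716129155602028
{'a': array([0.5395341 , 0.15221754]), 'b': array([0.54634195, 0.22714793]), 'c': array([0.62438528, 0.21957352]), 'd': array([0.61729917, 0.14437553])} -5.191391281464135 -5.383235384657837 [0.58189013 0.18582863] 0.07523901561242903
{'a': array([ 0.42675953, -0.19795526]), 'b': array([ 0.42625379, -0.15145446]), 'c': array([ 0.52219397, -0.15052673]), 'd': array([ 0.52308472, -0.19838193])} [ 0.474573  -0.1745796] -0.25378747003482743 0.55402535486313 0.6231161455071685 0.0963261374082767
bar [ 0.47457795 -0.20049058  0.102     ] [ 0.47496787 -0.15171195  0.102     ]
```

```bash
python3 -m crank '[[0.001,0.002,0.02,0,0,0.045,1],[0.001,0.002,0.045,0,0,0.091,1],[0.001,0.002,0.07,0,0,0.091,1],[0.001,0.002,0.09,0,0,0.091,1],[0.001,0.002,0.105,0,0,0.091,1]]'; python3 -m crank '[[0,0,0,0,0,0,1],[0,0,0,0,0,0,1]]'; python3 - <<'E'
from h import *
f,p=snap("wrist","w2"); print(p)
i=f["frame"]; cv2.imwrite("pics/w2a.png",cv2.resize(i[90:290,150:370],None,fx=3,fy=3))
E
```

```text
time: 2.18
position: [0.5697, 0.1907, 0.224]
tool_rot: [-3.141, -0.003, 3.054]
force: [0.6, -1.3, 0.6]
opening: 0.997
time: 2.35
position: [0.5707, 0.1902, 0.2257]
tool_rot: [-3.141, -0.002, 3.052]
force: [0.1, 0.8, 1.4]
opening: 0.999
(array([0.57068228, 0.19018744, 0.22571094]), array([-3.14115687e+00, -2.03940941e-03,  3.05239119e+00]))
```

View pics/w2a.png

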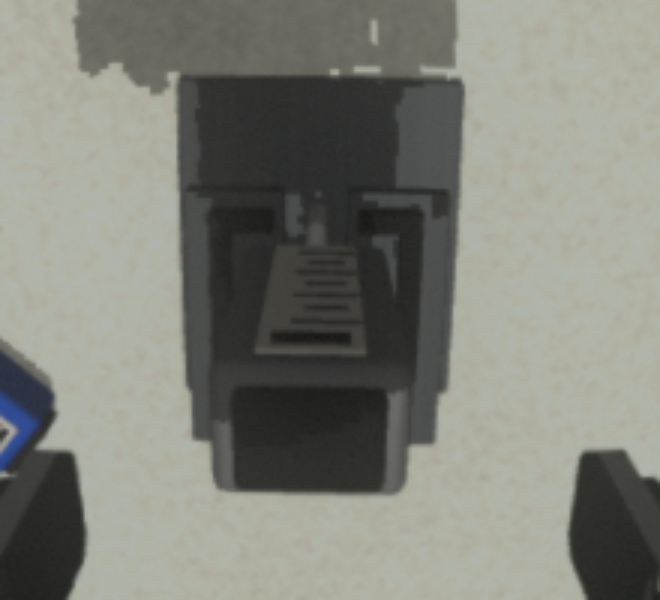

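```bash
python3 - <<'E'
from h import *
f,p=snap("wrist"); print(p)
w=lambda x,y:(x/3+150-.3,y/3+90-.3)
q=[onz(f,w(*v),.19,p) for v in [(212,387),(410,387),(407,492),(213,492)]]
c=np.mean(q,0);print(c,q)
M=R.from_euler('xyz',p[1]).as_matrix(); d=c-p[0]; d[2]=.177-p[0][2]; print(M.T@d)
for _ in range(4): print(status.read_state()["position"])
E
```

```text
(array([0.57159441, 0.19010239, 0.22684884]), array([3.14102353e+00, 7.97434827e-05, 3.05183442e+00]))
[0.57535525 0.18693249 0.19      ] [array([0.56188853, 0.16913644, 0.19      ]), array([0.56525069, 0.207229  , 0.19      ]), array([0.58884409, 0.20541763, 0.19      ]), array([0.5854377, 0.1659469, 0.19     ])]
[-0.00402588 -0.00284839  0.04984755]
[0.57213958 0.18987577 0.22748021]
[0.57213958 0.18987577 0.22748021]
[0.57213958 0.18987577 0.22748021]
[0.57213958 0.18987577 0.22748021]
```

```bash
python3 -m crank '[[-0.003,-0.003,0.012,0,0,0,1],[-0.003,-0.003,0.024,0,0,0,1],[-0.003,-0.003,0.036,0,0,0,1],[-0.003,-0.003,0.046,0,0,0,1],[-0.003,-0.003,0.050,0,0,0,1]]'; python3 -m crank '[[0,0,0,0,0,0,1],[0,0,0,0,0,0,1]]'; python3 - <<'E'
from h import *
f,p=snap("wrist","w3"); print(p)
i=f["frame"]; cv2.imwrite("pics/w3a.png",cv2.resize(i[90:290,150:370],None,fx=3,fy=3))
f,_=snap("side"); cv2.imwrite("pics/s3a.png",cv2.resize(f["frame"][90:210,150:270],None,fx=5,fy=5,interpolation=cv2.INTER_CUBIC))
E
```

```text
time: 2.87
position: [0.5734, 0.185, 0.1738]
tool_rot: [-3.14, -0.003, 3.05]
force: [-0.4, 0.9, 0.4]
opening: 1.0
time: 3.03
position: [0.5745, 0.1854, 0.1759]
tool_rot: [-3.141, -0.001, 3.05]
force: [-0.9, 0.3, 0.4]
opening: 0.999
(array([0.57452718, 0.18541686, 0.17590697]), array([-3.14119751e+00, -6.21771142e-04,  3.04978539e+00]))
```

View pics/w3a.png

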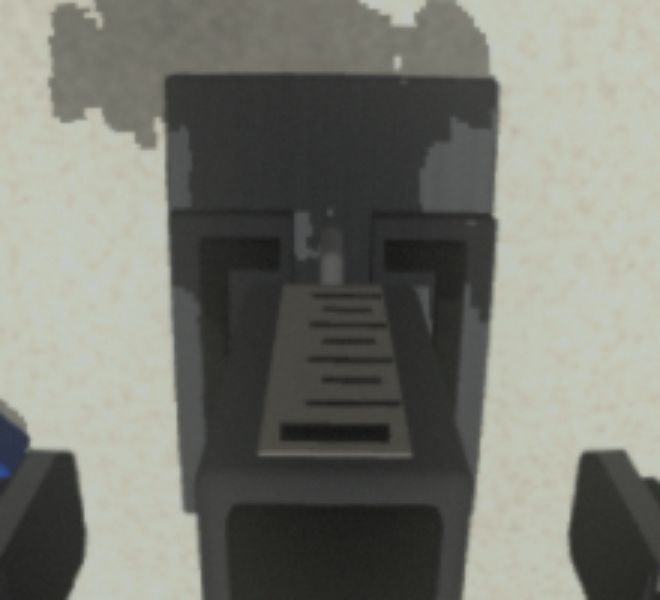

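View pics/s3a.png

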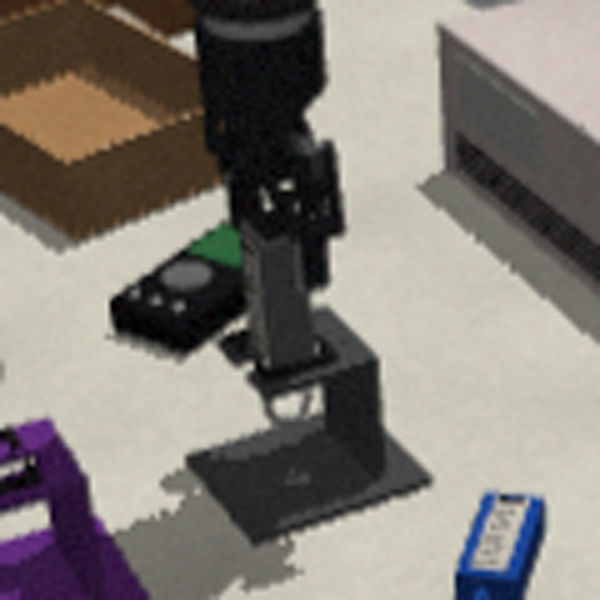

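```bash
python3 -m crank '[[0,0.001,0,0,0,0,1],[0,0.001,0,0,0,0,0.6],[0,0.001,0,0,0,0,0.6],[0,0.001,0,0,0,0,0],[0,0.001,0,0,0,0,0]]'; python3 -m crank '[[0,0,0,0,0,0,0],[0,0,0,0,0,0,0],[0,0,0,0,0,0,0],[0,0,0,0,0,0,0],[0,0,0,0,0,0,0]]'
```

```text
time: 3.55
position: [0.5748, 0.1864, 0.1766]
tool_rot: [3.141, 0.0, 3.05]
force: [-4.8, -3.8, 23.9]
opening: 0.462
time: 3.97
position: [0.5751, 0.1864, 0.1767]
tool_rot: [3.141, 0.001, 3.05]
force: [-0.1, -1.4, 4.8]
opening: 0.462
```

```bash
python3 -m crank '[[0,0,-0.003,0,0,0,0],[0,0,-0.01,0,0,0,0],[0,0,-0.02,0,0,0,0],[0,0,-0.035,0,0,0,0],[0,0,-0.05,0,0,0,0]]'; python3 -m crank '[[0,0,-0.02,0,0,0,0],[0,0,-0.04,0,0,0,0],[0,0,-0.06,0,0,0,0],[0,0,-0.072,0,0,0,0],[0,0,-0.08,0,0,0,0]]';  python3 - <<'E'
from h import *
f,p=snap("side"); print(p)
cv2.imwrite("pics/s4a.png",cv2.resize(f["frame"][60:210,130:280],None,fx=4,fy=4,interpolation=cv2.INTER_CUBIC))
E
```

```text
time: 4.38
position: [0.5743, 0.1864, 0.227]
tool_rot: [-3.141, -0.001, 3.05]
force: [0.1, -0.2, -2.0]
opening: 0.463
time: 4.8
position: [0.5751, 0.1866, 0.3084]
tool_rot: [3.14, 0.002, 3.05]
force: [-0.1, -0.1, -2.2]
opening: 0.46
(array([0.57514166, 0.18659005, 0.3084432 ]), array([3.14028082e+00, 2.05707065e-03, 3.04978635e+00]))
```

View pics/s4a.png

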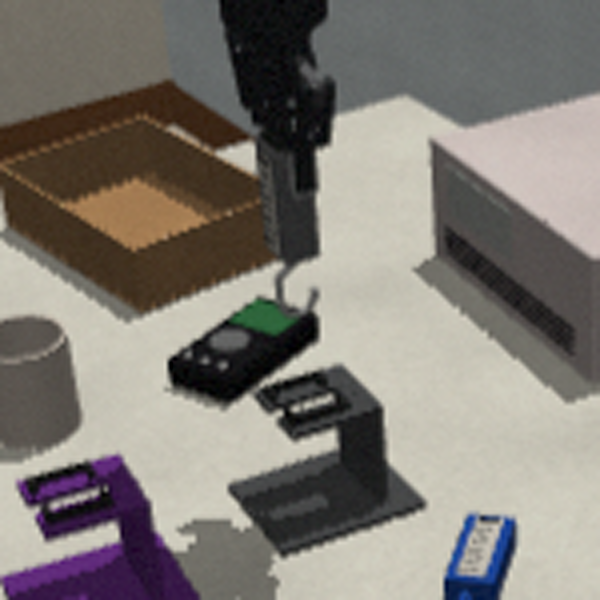

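```bash
python3 -m crank '[[0.004,-0.012,0,0,0,-0.015,0],[0.012,-0.038,0,0,0,-0.03,0],[0.021,-0.066,0,0,0,-0.05,0],[0.031,-0.095,0,0,0,-0.07,0],[0.040,-0.125,0,0,0,-0.091,0]]'; python3 -m crank '[[0.012,-0.028,0,0,0,0,0],[0.024,-0.054,0,0,0,0,0],[0.034,-0.078,0,0,0,0,0],[0.043,-0.1,0,0,0,0,0],[0.052,-0.120,0,0,0,0,0]]';python3 -m crank '[[0.010,-0.024,0,0,0,0,0],[0.022,-0.050,0,0,0,0,0],[0.034,-0.078,0,0,0,0,0],[0.045,-0.105,0,0,0,0,0],[0.052,-0.120,0,0,0,0,0]]'; python3 -m crank '[[0,0,0,0,0,0,0],[0,0,0,0,0,0,0],[0,0,0,0,0,0,0],[0,0,0,0,0,0,0]]'
python3 - <<'E'
from h import *
f,p=snap("side"); print(p)
cv2.imwrite("pics/s5a.png",cv2.resize(f["frame"][150:300,180:330],None,fx=4,fy=4,interpolation=cv2.INTER_CUBIC))
f,p=snap("wrist","w5")
E
```

```text
time: 5.27
position: [0.522, 0.0647, 0.3051]
tool_rot: [-3.141, -0.002, -3.141]
force: [-0.2, -0.0, -2.4]
opening: 0.463
time: 5.68
position: [0.47, -0.0558, 0.3055]
tool_rot: [-3.141, -0.002, 3.14]
force: [0.4, 0.2, -2.1]
opening: 0.46
time: 6.1
position: [0.417, -0.1772, 0.3056]
tool_rot: [-3.141, -0.002, 3.137]
force: [-0.1, 0.3, -2.2]
opening: 0.456
time: 6.43
position: [0.4196, -0.1731, 0.3059]
tool_rot: [3.141, -0.001, -3.14]
force: [-0.3, -0.7, -2.1]
opening: 0.462
(array([ 0.41956282, -0.17310895,  0.30593737]), array([ 3.14132595e+00, -6.36663391e-04, -3.14042214e+00]))
```

View pics/s5a.png

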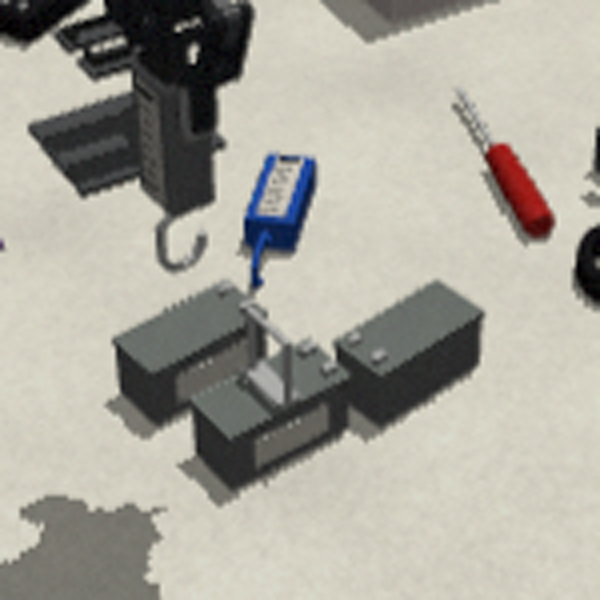

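View pics/w5.png

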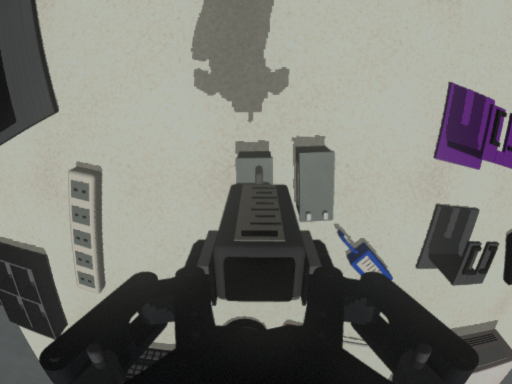

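```bash
python3 -m crank '[[0,0,0.015,0,0,0,0],[0,0,0.035,0,0,0,0],[0,0,0.055,0,0,0,0],[0,0,0.075,0,0,0,0],[0,0,0.085,0,0,0,0]]'; python3 -m crank '[[0,-0.001,0.010,0,0,0,0],[0,-0.001,0.017,0,0,0,0],[0,-0.001,0.020,0,0,0,0],[0,-0.001,0.020,0,0,0,0],[0,-0.001,0.020,0,0,0,0]]'; 
python3 - <<'E'
from h import *
f,p=snap("side"); print(p)
i=cv2.resize(f["frame"][190:290,200:300],None,fx=6,fy=6,interpolation=cv2.INTER_CUBIC)
o=p[0]-[0,0,.0767]
for q,c in [((0,0,-.056),(0,0,255)),((.015,0,-.033),(0,255,0)),((-.014,0,-.04),(255,0,0)),((0,0,-.05),(0,255,255))]:
    u=(proj(f,o+q)-[200,190]+.4)*6; cv2.circle(i,tuple(int(v) for v in u),4,c,1)
for y in (-.1746,-.1976,-.1516):
  u=(proj(f,(.4746,y,.102))-[200,190]+.4)*6; cv2.circle(i,tuple(int(v) for v in u),4,(255,0,255),1)
cv2.imwrite("pics/s6a.png",i)
f,p=snap("scene"); cv2.imwrite("pics/sc6a.png",cv2.resize(f["frame"][100:230,150:280],None,fx=4.5,fy=4.5,interpolation=cv2.INTER_CUBIC))
E
```

```text
time: 6.95
position: [0.4185, -0.1733, 0.2193]
tool_rot: [3.141, -0.003, -3.141]
force: [-0.5, 0.8, -1.3]
opening: 0.461
time: 7.37
position: [0.4196, -0.1754, 0.2018]
tool_rot: [-3.141, 0.001, 3.141]
force: [0.1, -0.0, -1.5]
opening: 0.462
(array([ 0.41963809, -0.17542757,  0.20177534]), array([-3.14145795e+00,  7.69716092e-04,  3.14067499e+00]))
```

View pics/s6a.png

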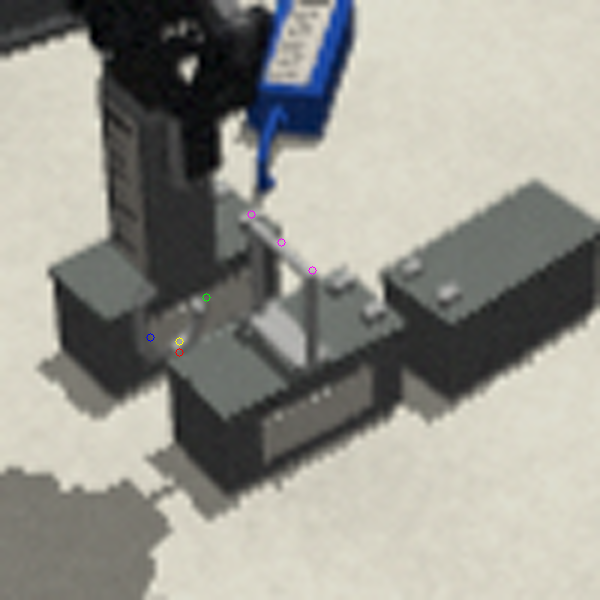

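View pics/sc6a.png

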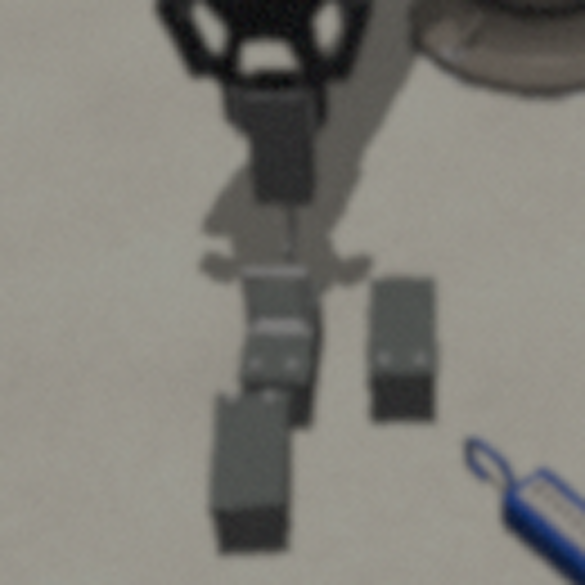

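```bash
python3 -m crank '[[-0.006,-0.001,0,0,0,0,0],[-0.013,-0.001,0,0,0,0,0],[-0.020,-0.001,0,0,0,0,0],[-0.026,-0.001,0,0,0,0,0],[-0.030,-0.001,0,0,0,0,0]]'; python3 -m crank '[[-0.005,0,0,0,0,0,0],[-0.012,0,0,0,0,0,0],[-0.018,0,0,0,0,0,0],[-0.023,0,0,0,0,0,0],[-0.025,0,0,0,0,0,0]]'; 
python3 - <<'E'
from h import *
f,p=snap("side"); print(p)
i=cv2.resize(f["frame"][190:290,200:300],None,fx=6,fy=6,interpolation=cv2.INTER_CUBIC)
cv2.imwrite("pics/s7a.png",i)
f,p=snap("scene"); cv2.imwrite("pics/sc7a.png",cv2.resize(f["frame"][130:230,170:270],None,fx=6,fy=6,interpolation=cv2.INTER_CUBIC))
E
```

```text
time: 7.88
position: [0.4505, -0.1762, 0.2014]
tool_rot: [-3.141, 0.001, 3.141]
force: [-0.0, -0.4, -1.9]
opening: 0.456
time: 8.3
position: [0.4752, -0.1763, 0.2013]
tool_rot: [-3.141, 0.0, 3.141]
force: [-0.4, -0.6, -1.9]
opening: 0.459
(array([ 0.47524253, -0.1762739 ,  0.20130743]), array([-3.14133805e+00,  4.42875900e-04,  3.14123435e+00]))
```

View pics/s7a.png

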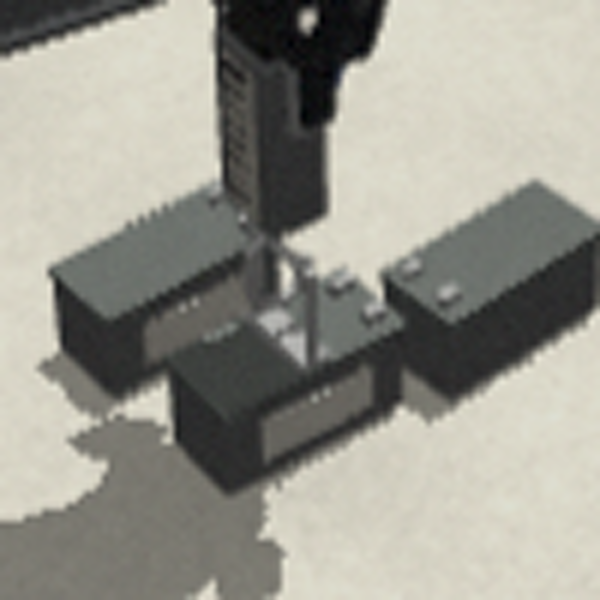

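View pics/sc7a.png

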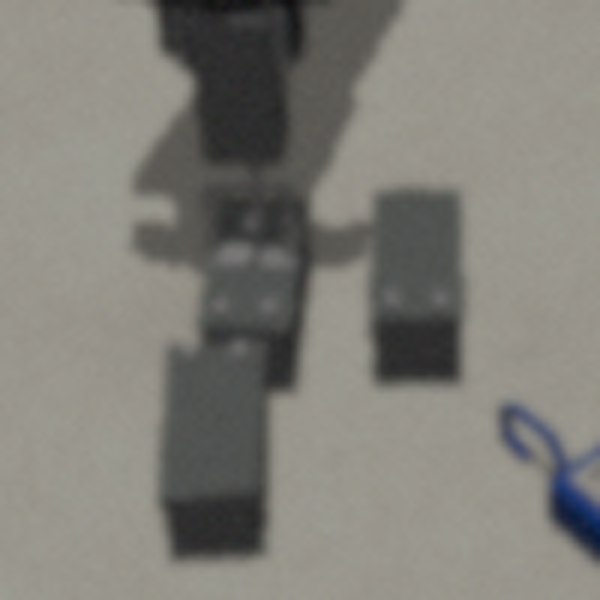

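```bash
python3 -m crank '[[0,0,-0.004,0,0,0,0],[0,0,-0.009,0,0,0,0],[0,0,-0.014,0,0,0,0],[0,0,-0.018,0,0,0,0],[0,0,-0.020,0,0,0,0]]'; python3 -m crank '[[0,0,0,0,0,0,0],[0,0,0,0,0,0,0]]'; cat > lift.py <<'E'
import sys
from h import *
f,p=snap("side",sys.argv[1]); s=status.read_state()
g=cv2.cvtColor(f["frame"],cv2.COLOR_BGR2GRAY)
print("t",s["time"],"pos",np.round(s["position"],4),"F",np.round(s["force"],2))
if len(sys.argv)>2:
    r=cv2.imread(f"pics/{sys.argv[2]}.png",0)
    P=[proj(f,q) for q in [(.426,-.1976,.0),(.426,-.1976,.05),(.523,-.1976,.05),(.523,-.1976,0),(.44,-.1976,.03),(.51,-.1976,.03),(.475,-.1976,.03),(.4746,-.1946,.08)]]
    d=np.array([proj(f,(.4746,-.1976,.05+.01))-proj(f,(.4746,-.1976,.05))])[0]
    P=np.float32(P)[:,None]
    N,st,e=cv2.calcOpticalFlowPyrLK(r,g,P,None,winSize=(9,9),maxLevel=2)
    m=(N-P)[:,0]; print("flow",np.round(m,1).tolist(),st.ravel()); print("per10mm",d,"lift mm",np.round(np.median(m@d/(d@d))*10,1), "each",np.round(m@d/(d@d)*10,1))
cv2.imwrite("pics/"+sys.argv[1]+"z.png",cv2.resize(f["frame"][190:290,200:300],None,fx=6,fy=6,interpolation=cv2.INTER_CUBIC))
E
python3 lift.py ref
```

```text
time: 8.82
position: [0.4745, -0.1765, 0.2223]
tool_rot: [-3.142, 0.001, 3.141]
force: [0.2, 0.1, -1.1]
opening: 0.464
time: 8.98
position: [0.4743, -0.1763, 0.2215]
tool_rot: [3.141, 0.0, 3.141]
force: [-0.0, -0.8, -1.5]
opening: 0.461
t 9.0333 pos [ 0.4741 -0.1763  0.2213] F [-0.56 -0.67 -1.45]
```

View pics/refz.png

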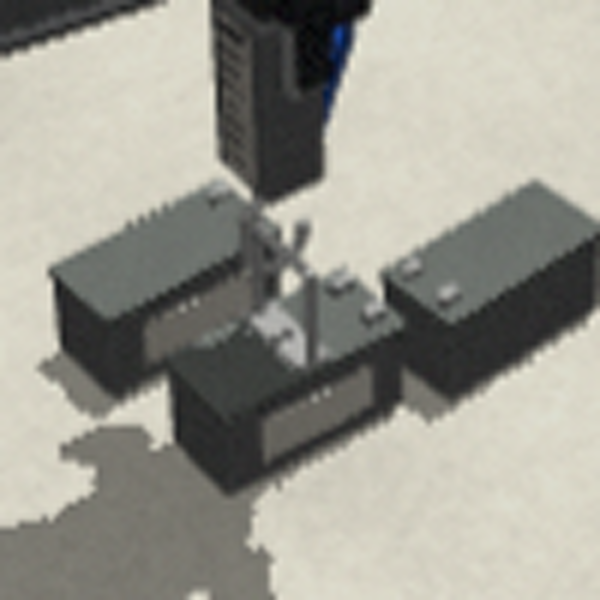

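The toe now stands on the far side of the bar at about (300,228), so the bail is captured. I'll start raising.

```bash
python3 -m crank '[[0,0,-0.002,0,0,0,0],[0,0,-0.004,0,0,0,0],[0,0,-0.006,0,0,0,0],[0,0,-0.008,0,0,0,0],[0,0,-0.010,0,0,0,0]]'; python3 -m crank '[[0,0,-0.002,0,0,0,0],[0,0,-0.004,0,0,0,0],[0,0,-0.006,0,0,0,0],[0,0,-0.008,0,0,0,0],[0,0,-0.010,0,0,0,0]]'; python3 -m crank '[[0,0,-0.0015,0,0,0,0],[0,0,-0.003,0,0,0,0],[0,0,-0.004,0,0,0,0],[0,0,-0.005,0,0,0,0],[0,0,-0.005,0,0,0,0]]'; python3 lift.py l1 ref
```

```text
time: 9.45
position: [0.4741, -0.1763, 0.2314]
tool_rot: [3.142, -0.0, 3.141]
force: [0.2, 0.0, -2.6]
opening: 0.461
time: 9.87
position: [0.4741, -0.1763, 0.2414]
tool_rot: [3.141, -0.0, 3.141]
force: [-0.2, -0.4, -4.2]
opening: 0.463
time: 10.28
position: [0.4742, -0.1763, 0.2464]
tool_rot: [3.142, 0.0, 3.141]
force: [-0.6, -0.2, -3.3]
opening: 0.461
t 10.3333 pos [ 0.4743 -0.1763  0.2463] F [-0.26  0.09 -4.33]
flow [[-0.800000011920929, -0.20000000298023224], [0.20000000298023224, 0.20000000298023224], [0.0, -0.0], [0.0, 0.0], [0.0, -0.10000000149011612], [-0.0, 0.0], [0.10000000149011612, -0.0], [-0.0, 0.0]] [1 1 1 1 1 1 1 1]
per10mm [-0.08746551 -2.83216876] lift mm -0.0 each [ 0.9 -0.6  0.  -0.1  0.5 -0.1  0.1 -0.1]
```

View pics/l1z.png

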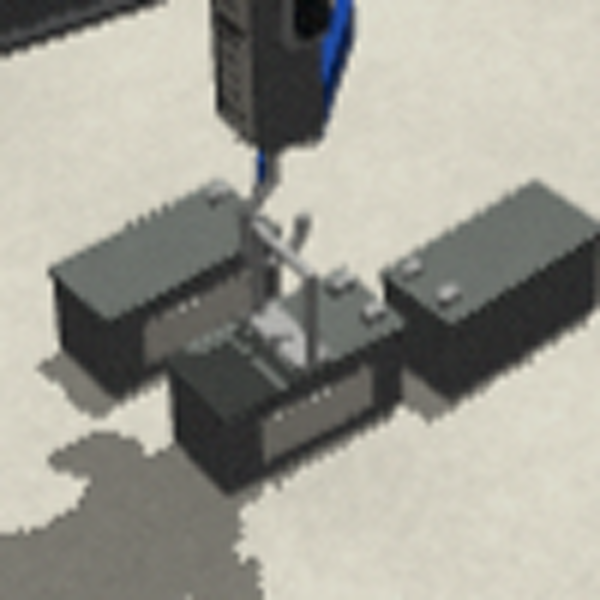

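```bash
python3 -m crank '[[0,0,-0.001,0,0,0,0],[0,0,-0.0025,0,0,0,0],[0,0,-0.004,0,0,0,0],[0,0,-0.0055,0,0,0,0],[0,0,-0.007,0,0,0,0]]';python3 lift.py l2 ref | grep -v flow;  python3 -m crank '[[0,0,-0.0014,0,0,0,0],[0,0,-0.0028,0,0,0,0],[0,0,-0.0042,0,0,0,0],[0,0,-0.0056,0,0,0,0],[0,0,-0.007,0,0,0,0]]'; python3 lift.py l3 ref|grep -v flow
```

```text
time: 10.75
position: [0.4743, -0.1763, 0.2534]
tool_rot: [-3.142, 0.0, 3.141]
force: [-0.4, 0.5, -3.9]
opening: 0.46
t 10.8 pos [ 0.4743 -0.1764  0.2537] F [ 0.05 -0.69 -4.12]
per10mm [-0.08746551 -2.83216876] lift mm -0.0 each [ 0.8 -0.1  0.1 -0.1  0.5  0.  -0.1 -0.2]
time: 11.22
position: [0.4741, -0.1763, 0.2604]
tool_rot: [3.142, -0.0, 3.141]
force: [-0.7, -0.0, -6.1]
opening: 0.461
t 11.2667 pos [ 0.4742 -0.1764  0.2606] F [ 0.04  0.48 -5.63]
per10mm [-0.08746551 -2.83216876] lift mm 0.2 each [ 1.1 -0.   0.2  0.2  0.7  0.2 -0.4 -0. ]
```

```bash
python3 -m crank '[[0,0,-0.0014,0,0,0,0],[0,0,-0.0028,0,0,0,0],[0,0,-0.0042,0,0,0,0],[0,0,-0.0056,0,0,0,0],[0,0,-0.007,0,0,0,0]]'; python3 lift.py l4 ref|grep -v flow
```

```text
time: 11.68
position: [0.4741, -0.1763, 0.2674]
tool_rot: [3.142, -0.0, 3.141]
force: [0.2, 0.1, -6.0]
opening: 0.462
t 11.7333 pos [ 0.4743 -0.1763  0.2676] F [ 1.23 -0.28 -5.24]
per10mm [-0.08746551 -2.83216876] lift mm 3.3 each [5.3 3.5 2.3 2.2 3.1 3.1 3.7 3.9]
```

```bash
python3 -m crank '[[0,0,-0.0014,0,0,0,0],[0,0,-0.0028,0,0,0,0],[0,0,-0.0042,0,0,0,0],[0,0,-0.0056,0,0,0,0],[0,0,-0.007,0,0,0,0]]'; python3 lift.py l5 ref|grep -v flow
```

```text
time: 12.15
position: [0.4742, -0.1763, 0.2744]
tool_rot: [3.142, 0.0, 3.141]
force: [0.2, 0.3, -6.8]
opening: 0.459
t 12.2 pos [ 0.4744 -0.1764  0.2747] F [-0.2  -0.06 -5.65]
per10mm [-0.08746551 -2.83216876] lift mm 9.8 each [ 9.3  9.6  8.   3.6 10.  11.4 10.3 10.6]
```

```bash
python3 -m crank '[[0,0,-0.0012,0,0,0,0],[0,0,-0.0024,0,0,0,0],[0,0,-0.0035,0,0,0,0],[0,0,-0.0043,0,0,0,0],[0,0,-0.0047,0,0,0,0]]'; python3 lift.py l6 ref; python3 -m crank '[[0,0,0,0,0,0,0],[0,0,0,0,0,0,0],[0,0,0,0,0,0,0],[0,0,0,0,0,0,0],[0,0,0,0,0,0,0]]';python3 lift.py l7 ref
```

```text
time: 12.62
position: [0.4743, -0.1763, 0.2791]
tool_rot: [3.142, 0.0, 3.141]
force: [-0.1, 0.5, -6.4]
opening: 0.461
t 12.6667 pos [ 0.4743 -0.1763  0.2792] F [ 0.19 -0.36 -5.94]
flow [[0.30000001192092896, -4.099999904632568], [-0.4000000059604645, -4.199999809265137], [-0.6000000238418579, -3.299999952316284], [-2.0999999046325684, -1.399999976158142], [-0.20000000298023224, -3.9000000953674316], [0.6000000238418579, -4.199999809265137], [0.30000001192092896, -4.300000190734863], [-0.20000000298023224, -4.300000190734863]] [1 1 1 1 1 1 1 1]
per10mm [-0.08746551 -2.83216876] lift mm 14.6 each [14.5 14.9 11.7  5.3 13.8 14.8 15.1 15.4]
time: 13.08
position: [0.4742, -0.1763, 0.2789]
tool_rot: [3.142, -0.0, 3.141]
force: [-0.3, -0.1, -6.9]
opening: 0.462
t 13.1333 pos [ 0.4742 -0.1763  0.279 ] F [ 0.4  -0.17 -6.49]
flow [[0.20000000298023224, -4.199999809265137], [-0.6000000238418579, -4.099999904632568], [-0.8999999761581421, -3.200000047683716], [-2.0999999046325684, -1.600000023841858], [-0.4000000059604645, -3.700000047683716], [0.6000000238418579, -4.099999904632568], [0.10000000149011612, -4.300000190734863], [-0.30000001192092896, -4.300000190734863]] [1 1 1 1 1 1 1 1]
per10mm [-0.08746551 -2.83216876] lift mm 14.6 each [14.8 14.7 11.3  5.9 13.2 14.5 15.  15.1]
```

View pics/l7z.png

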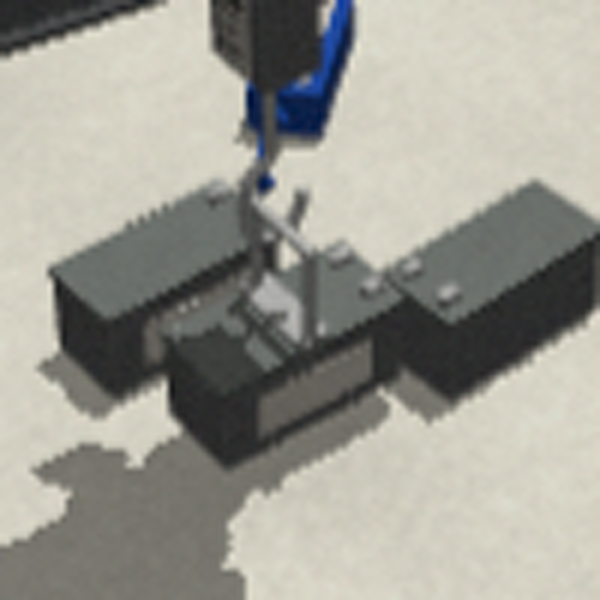

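The block hangs level about 14.7 mm up, with its shadow showing beneath it. I'll hold for more than 2 s.

```bash
python3 -m crank '[[0,0,0,0,0,0,0],[0,0,0,0,0,0,0],[0,0,0,0,0,0,0],[0,0,0,0,0,0,0],[0,0,0,0,0,0,0]]'; python3 -m crank '[[0,0,0,0,0,0,0],[0,0,0,0,0,0,0],[0,0,0,0,0,0,0],[0,0,0,0,0,0,0],[0,0,0,0,0,0,0]]' ;python3 -m crank '[[0,0,0,0,0,0,0],[0,0,0,0,0,0,0],[0,0,0,0,0,0,0],[0,0,0,0,0,0,0],[0,0,0,0,0,0,0]]'; python3 -m crank '[[0,0,0,0,0,0,0],[0,0,0,0,0,0,0],[0,0,0,0,0,0,0],[0,0,0,0,0,0,0],[0,0,0,0,0,0,0]]';python3 -m crank '[[0,0,0,0,0,0,0],[0,0,0,0,0,0,0],[0,0,0,0,0,0,0],[0,0,0,0,0,0,0],[0,0,0,0,0,0,0]]'; python3 lift.py l8 ref
```

```text
time: 13.55
position: [0.4742, -0.1763, 0.279]
tool_rot: [3.142, 0.0, 3.141]
force: [-0.7, 0.0, -5.9]
opening: 0.457
time: 13.97
position: [0.4742, -0.1763, 0.279]
tool_rot: [3.142, 0.0, 3.141]
force: [1.1, -0.4, -5.7]
opening: 0.457
time: 14.38
position: [0.4742, -0.1763, 0.279]
tool_rot: [-3.142, -0.0, 3.141]
force: [1.3, 0.5, -7.2]
opening: 0.46
time: 14.8
position: [0.4742, -0.1763, 0.279]
tool_rot: [3.142, -0.0, 3.141]
force: [0.5, -0.5, -5.8]
opening: 0.461
time: 15.22
position: [0.4742, -0.1763, 0.279]
tool_rot: [3.142, 0.0, 3.141]
force: [-0.6, -0.2, -6.7]
opening: 0.458
t 15.2667 pos [ 0.4742 -0.1763  0.279 ] F [-0.22 -0.02 -7.3 ]
flow [[0.30000001192092896, -4.099999904632568], [-0.30000001192092896, -4.199999809265137], [-0.800000011920929, -3.299999952316284], [-2.0999999046325684, -1.600000023841858], [-0.20000000298023224, -3.9000000953674316], [0.699999988079071, -4.199999809265137], [0.20000000298023224, -4.300000190734863], [-0.30000001192092896, -4.300000190734863]] [1 1 1 1 1 1 1 1]
per10mm [-0.08746551 -2.83216876] lift mm 14.6 each [14.4 14.7 11.9  5.7 13.9 14.9 15.  15.1]
```

```bash
python3 -m crank '[[0,0,0,0,0,0,0],[0,0,0,0,0,0,0],[0,0,0,0,0,0,0],[0,0,0,0,0,0,0],[0,0,0,0,0,0,0]]'; python3 -m crank '[[0,0,0.0006,0,0,0,0],[0,0,0.0016,0,0,0,0],[0,0,0.0028,0,0,0,0],[0,0,0.004,0,0,0,0],[0,0,0.005,0,0,0,0]]' ;python3 -m crank '[[0,0,0.001,0,0,0,0],[0,0,0.002,0,0,0,0],[0,0,0.003,0,0,0,0],[0,0,0.004,0,0,0,0],[0,0,0.005,0,0,0,0]]'; python3 lift.py m1 ref|tail -1;python3 -m crank '[[0,0,0.0008,0,0,0,0],[0,0,0.0016,0,0,0,0],[0,0,0.0024,0,0,0,0],[0,0,0.0032,0,0,0,0],[0,0,0.004,0,0,0,0]]';python3 -m crank '[[0,0,0.0008,0,0,0,0],[0,0,0.0016,0,0,0,0],[0,0,0.0024,0,0,0,0],[0,0,0.0032,0,0,0,0],[0,0,0.004,0,0,0,0]]'; python3 lift.py m2 ref
```

```text
time: 15.68
position: [0.4742, -0.1763, 0.279]
tool_rot: [3.142, 0.0, 3.141]
force: [-0.3, 0.5, -6.8]
opening: 0.458
time: 16.1
position: [0.4742, -0.1763, 0.2738]
tool_rot: [3.142, -0.0, 3.141]
force: [-0.4, -0.2, -6.5]
opening: 0.461
time: 16.52
position: [0.4742, -0.1763, 0.2689]
tool_rot: [3.142, 0.0, 3.141]
force: [0.6, 0.0, -5.5]
opening: 0.462
per10mm [-0.08746551 -2.83216876] lift mm 3.8 each [5.4 3.8 3.7 2.3 3.4 4.6 3.3 5.2]
time: 16.98
position: [0.4743, -0.1763, 0.265]
tool_rot: [3.142, 0.0, 3.141]
force: [-0.0, -0.3, -6.0]
opening: 0.46
time: 17.4
position: [0.4743, -0.1763, 0.261]
tool_rot: [3.142, 0.0, 3.141]
force: [-0.1, -0.0, -6.0]
opening: 0.46
t 17.45 pos [ 0.4743 -0.1763  0.2608] F [ 0.3   0.63 -5.52]
flow [[-0.5, -1.100000023841858], [-0.30000001192092896, -0.699999988079071], [-0.30000001192092896, -0.6000000238418579], [-0.6000000238418579, -0.5], [-0.10000000149011612, -0.5], [-0.30000001192092896, -0.5], [-0.4000000059604645, -0.4000000059604645], [-0.10000000149011612, -0.800000011920929]] [1 1 1 1 1 1 1 1]
per10mm [-0.08746551 -2.83216876] lift mm 2.0 each [3.9 2.6 2.1 1.8 1.8 1.9 1.5 3. ]
```

View pics/m2z.png

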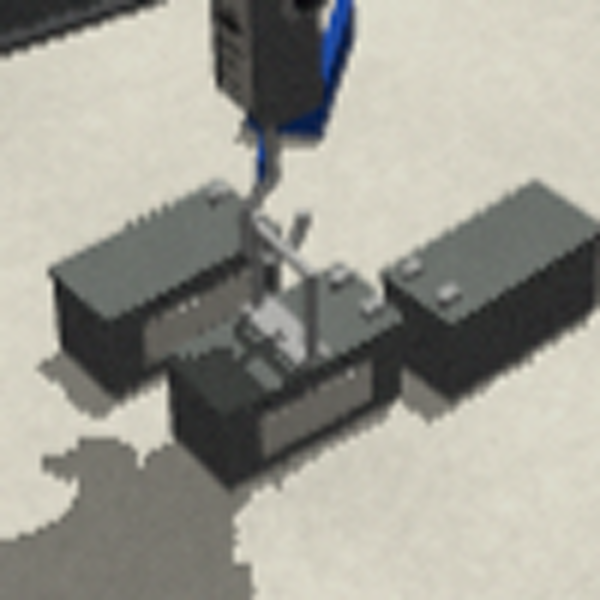

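```bash
python3 - <<'E'
from h import *
f,p=snap("scene","sm2"); 
cv2.imwrite("pics/sm2z.png",cv2.resize(f["frame"][130:230,170:270],None,fx=6,fy=6,interpolation=cv2.INTER_CUBIC))
g=cv2.cvtColor(f["frame"],cv2.COLOR_BGR2GRAY); r=cv2.imread("pics/scene0.png",0)
b,_=snap("side")
for nm,ff,q in [("scene",f,(.5231,-.1746,.03)),("side",b,(.4746,-.1976,.03))]:
    q=np.array(q); print(nm,[proj(ff,q+d)-proj(ff,q) for d in ([.005,0,0],[0,.005,0],[0,0,.005])])
E
```

```text
scene [array([-0.18689615,  1.1730718 ]), array([1.62993961, 0.03641246]), array([-0.13881746, -1.14439302])]
side [array([ 1.53455402, -0.79143778]), array([-1.09839929, -1.04757224]), array([-0.04281953, -1.38651358])]
```

View pics/sm2z.png

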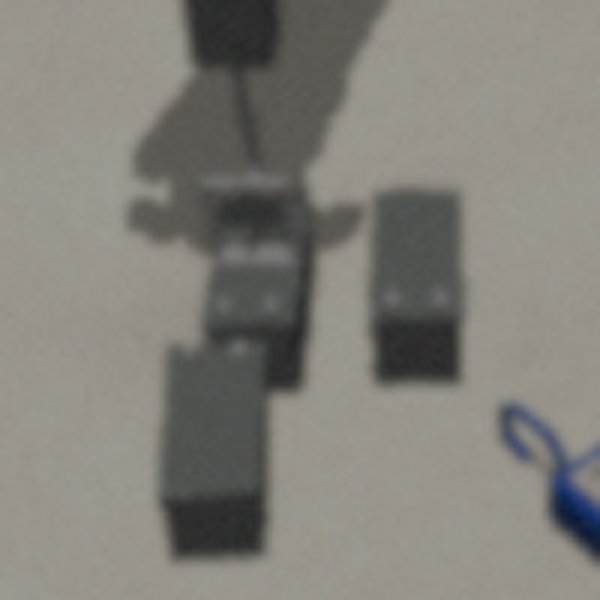

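```bash
python3 -m crank '[[0,0,0.001,0,0,0,0],[0,0,0.002,0,0,0,0],[0,0,0.003,0,0,0,0],[0,0,0.004,0,0,0,0],[0,0,0.005,0,0,0,0]]'; python3 lift.py n1 ref; python3 -m crank '[[0,0,0.0015,0,0,0,0],[0,0,0.003,0,0,0,0],[0,0,0.0045,0,0,0,0],[0,0,0.006,0,0,0,0],[0,0,0.0075,0,0,0,0]]'; python3 lift.py n2 ref
```

```text
time: 17.97
position: [0.4743, -0.1763, 0.2559]
tool_rot: [3.142, 0.0, 3.141]
force: [0.0, 0.1, -5.4]
opening: 0.459
t 18.0167 pos [ 0.4742 -0.1762  0.2558] F [ 0.07 -0.1  -4.96]
flow [[-0.4000000059604645, -1.0], [-0.10000000149011612, -0.6000000238418579], [-0.30000001192092896, -0.6000000238418579], [-0.6000000238418579, -0.5], [-0.10000000149011612, -0.5], [-0.30000001192092896, -0.5], [-0.4000000059604645, -0.4000000059604645], [-0.10000000149011612, -0.800000011920929]] [1 1 1 1 1 1 1 1]
per10mm [-0.08746551 -2.83216876] lift mm 2.0 each [3.7 2.2 2.1 1.8 1.9 1.8 1.5 2.9]
time: 18.43
position: [0.4744, -0.1763, 0.2484]
tool_rot: [3.142, 0.0, 3.141]
force: [0.4, 0.4, -4.4]
opening: 0.465
t 18.4833 pos [ 0.4742 -0.1762  0.2481] F [ 0.1   0.22 -3.72]
flow [[-0.30000001192092896, -1.100000023841858], [0.0, -0.699999988079071], [-0.20000000298023224, -0.5], [-0.6000000238418579, -0.5], [-0.10000000149011612, -0.5], [-0.20000000298023224, -0.6000000238418579], [-0.10000000149011612, -0.6000000238418579], [-0.10000000149011612, -0.800000011920929]] [1 1 1 1 1 1 1 1]
per10mm [-0.08746551 -2.83216876] lift mm 2.1 each [3.8 2.3 1.9 1.9 1.8 2.2 2.  2.9]
```

```bash
python3 -m crank '[[0,0,0.003,0,0,0,0],[0,0,0.006,0,0,0,0],[0,0,0.009,0,0,0,0],[0,0,0.012,0,0,0,0],[0,0,0.015,0,0,0,0]]'; python3 -m crank '[[0,0,0.003,0,0,0,0],[0,0,0.006,0,0,0,0],[0,0,0.009,0,0,0,0],[0,0,0.012,0,0,0,0],[0,0,0.015,0,0,0,0]]';  python3 -m crank '[[0,0,0.004,0,0,0,0],[0,0,0.008,0,0,0,0],[0,0,0.012,0,0,0,0],[0,0,0.015,0,0,0,0],[0,0,0.0165,0,0,0,0]]'; python3 -m crank '[[0,0,0,0,0,0,0],[0,0,0,0,0,0,0]]'; python3 lift.py n3 ref
```

```text
time: 18.9
position: [0.4742, -0.1762, 0.2332]
tool_rot: [3.141, -0.0, 3.141]
force: [1.5, 0.9, -2.4]
opening: 0.459
time: 19.32
position: [0.4741, -0.1764, 0.2182]
tool_rot: [-3.142, -0.0, 3.141]
force: [-1.0, 0.3, -2.3]
opening: 0.46
time: 19.73
position: [0.474, -0.1762, 0.2014]
tool_rot: [3.141, -0.001, 3.141]
force: [0.7, 0.4, -1.6]
opening: 0.46
time: 19.9
position: [0.4742, -0.1763, 0.202]
tool_rot: [-3.142, -0.0, 3.141]
force: [0.2, -0.2, -1.9]
opening: 0.458
t 19.95 pos [ 0.4743 -0.1764  0.2021] F [-0.46 -0.15 -2.08]
flow [[0.5, -0.8999999761581421], [-0.30000001192092896, -0.800000011920929], [-0.30000001192092896, -0.6000000238418579], [-0.699999988079071, -0.6000000238418579], [-0.30000001192092896, -0.699999988079071], [-0.30000001192092896, -1.100000023841858], [0.5, -1.0], [-0.6000000238418579, -1.100000023841858]] [1 1 1 1 1 1 1 1]
per10mm [-0.08746551 -2.83216876] lift mm 2.9 each [3.  2.8 2.2 2.3 2.5 4.  3.6 3.9]
```

View pics/n3z.png

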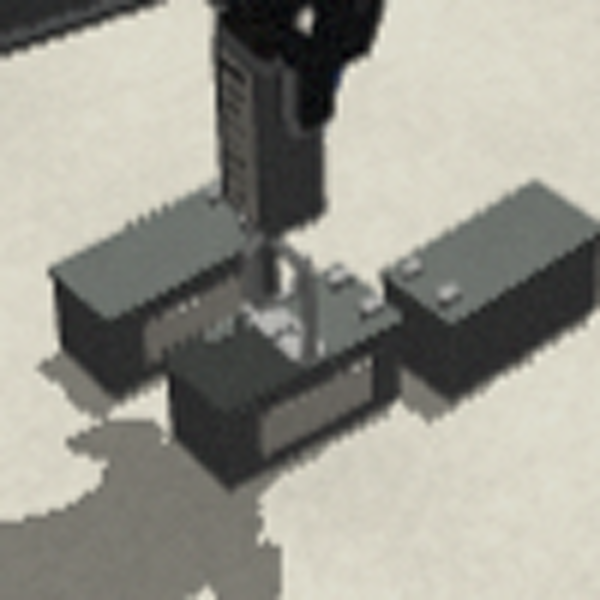

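```bash
python3 -m crank '[[0.003,0,0,0,0,0,0],[0.008,0,0,0,0,0,0],[0.014,0,0,0,0,0,0],[0.020,0,0,0,0,0,0],[0.026,0,0,0,0,0,0]]'; python3 lift.py n4 ref;  python3 -m crank '[[0.007,0,0,0,0,0,0],[0.014,0,0,0,0,0,0],[0.021,0,0,0,0,0,0],[0.026,0,0,0,0,0,0],[0.029,0,0,0,0,0,0]]'; python3 lift.py n5 ref
```

```text
time: 20.37
position: [0.4473, -0.1763, 0.202]
tool_rot: [3.141, -0.0, 3.141]
force: [0.2, 0.2, -1.4]
opening: 0.461
t 20.4167 pos [ 0.446  -0.1764  0.2019] F [-1.06  1.04 -1.52]
flow [[-1.2999999523162842, -1.5], [0.5, -0.20000000298023224], [-0.30000001192092896, -0.6000000238418579], [-0.699999988079071, -0.6000000238418579], [-0.20000000298023224, -0.6000000238418579], [-0.30000001192092896, -1.100000023841858], [0.4000000059604645, -1.0], [-0.30000001192092896, -0.800000011920929]] [1 1 1 1 1 1 1 1]
per10mm [-0.08746551 -2.83216876] lift mm 2.5 each [5.4 0.8 2.2 2.3 2.2 4.  3.5 2.7]
time: 20.83
position: [0.4182, -0.1763, 0.202]
tool_rot: [3.141, -0.0, 3.14]
force: [-0.6, 0.6, -2.0]
opening: 0.462
t 20.8833 pos [ 0.418  -0.1763  0.2019] F [-0.84  0.3  -1.83]
flow [[-1.2999999523162842, -1.5], [0.30000001192092896, 1.399999976158142], [-0.30000001192092896, -0.6000000238418579], [-0.699999988079071, -0.6000000238418579], [-0.30000001192092896, -0.30000001192092896], [-0.30000001192092896, -1.100000023841858], [0.30000001192092896, -1.0], [-0.30000001192092896, -0.800000011920929]] [1 1 1 1 1 1 1 1]
per10mm [-0.08746551 -2.83216876] lift mm 2.5 each [ 5.5 -4.8  2.2  2.3  1.2  3.9  3.3  2.7]
```

View pics/n5z.png

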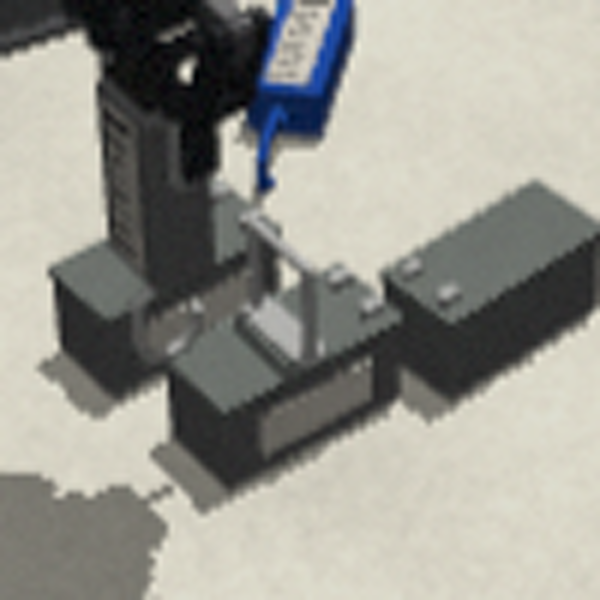

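```bash
python3 -m crank '[[0,0,-0.010,0,0,0,0],[0,0,-0.035,0,0,0,0],[0,0,-0.065,0,0,0,0],[0,0,-0.09,0,0,0,0],[0,0,-0.105,0,0,0,0]]'; python3 -m crank '[[-0.006,0.014,0,0,0,0,0],[-0.017,0.040,0,0,0,0,0],[-0.029,0.067,0,0,0,0,0],[-0.041,0.094,0,0,0,0,0],[-0.052,0.121,0,0,0,0,0]]';  python3 -m crank '[[-0.011,0.025,0,0,0,0,0],[-0.022,0.050,0,0,0,0,0],[-0.032,0.075,0,0,0,0,0],[-0.042,0.098,0,0,0,0,0],[-0.052,0.121,0,0,0,0,0]]';  python3 -m crank '[[-0.012,0.027,0,0,0,0.02,0],[-0.024,0.054,0,0,0,0.04,0],[-0.036,0.083,0,0,0,0.06,0],[-0.047,0.108,0,0,0,0.08,0],[-0.053,0.121,0,0,0,0.091,0]]';  python3 -m crank '[[0,0,0,0,0,0,0],[0,0,0,0,0,0,0],[0,0,0,0,0,0,0],[0,0,0,0,0,0,0],[0,0,0,0,0,0,0]]'
```

```text
time: 21.3
position: [0.4205, -0.1769, 0.3106]
tool_rot: [-3.141, 0.004, 3.14]
force: [0.8, -0.2, -1.7]
opening: 0.462
time: 21.72
position: [0.4722, -0.054, 0.308]
tool_rot: [3.142, 0.001, 3.14]
force: [-0.7, 0.2, -2.2]
opening: 0.462
time: 22.13
position: [0.5241, 0.0672, 0.3078]
tool_rot: [3.142, 0.001, 3.141]
force: [1.3, -0.6, -2.0]
opening: 0.462
time: 22.55
position: [0.5772, 0.1913, 0.3075]
tool_rot: [3.14, 0.001, 3.053]
force: [-0.8, -0.3, -1.4]
opening: 0.46
time: 22.97
position: [0.5765, 0.1852, 0.3074]
tool_rot: [-3.141, 0.0, 3.048]
force: [0.8, 0.9, -1.9]
opening: 0.459
```

```bash
python3 -m crank '[[0,0,0,0,0,0,0],[0,0,0,0,0,0,0],[0,0,0,0,0,0,0],[0,0,0,0,0,0,0],[0,0,0,0,0,0,0]]';python3 -m crank '[[0,0,0,0,0,0,0],[0,0,0,0,0,0,0],[0,0,0,0,0,0,0]]'; python3 -m crank '[[0,0,0,0,0,0,0],[0,0,0,0,0,0,0]]'; python3 - <<'E'
from h import *
f,p=snap("wrist"); print(p)
cv2.imwrite("pics/w9.png",cv2.resize(f["frame"][90:390,150:370],None,fx=2.5,fy=2.5))
f,p=snap("side"); print(p)
cv2.imwrite("pics/s9.png",cv2.resize(f["frame"][90:210,150:270],None,fx=5,fy=5,interpolation=cv2.INTER_CUBIC))
E
```

```text
time: 23.38
position: [0.5765, 0.1865, 0.307]
tool_rot: [3.142, -0.0, 3.05]
force: [-0.1, 0.1, -2.7]
opening: 0.455
time: 23.63
position: [0.5765, 0.1866, 0.307]
tool_rot: [-3.142, -0.0, 3.05]
force: [-0.7, 0.7, -2.4]
opening: 0.461
time: 23.8
position: [0.5765, 0.1866, 0.307]
tool_rot: [-3.142, -0.0, 3.05]
force: [0.2, 0.3, -2.1]
opening: 0.458
(array([0.57651451, 0.18658888, 0.30695138]), array([-3.14157126e+00, -5.61002730e-05,  3.04973538e+00]))
(array([0.57651311, 0.18659167, 0.30700245]), array([-3.14159029e+00,  2.21183337e-05,  3.04985069e+00]))
```

View pics/w9.png

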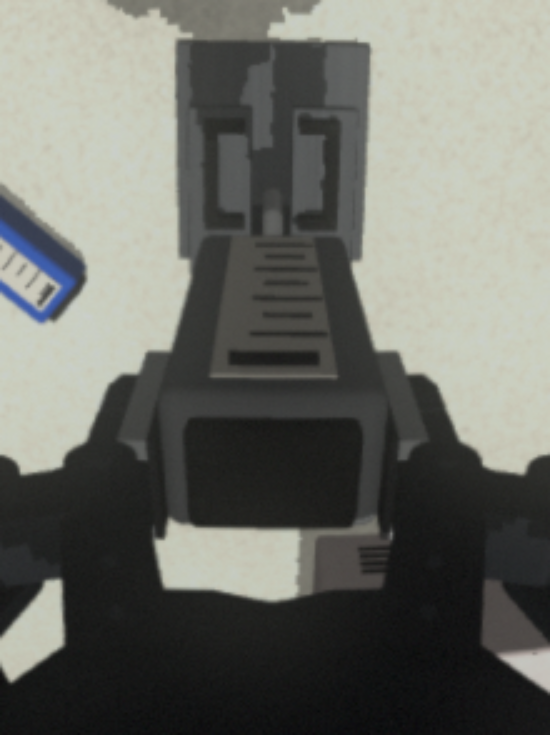

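View pics/s9.png

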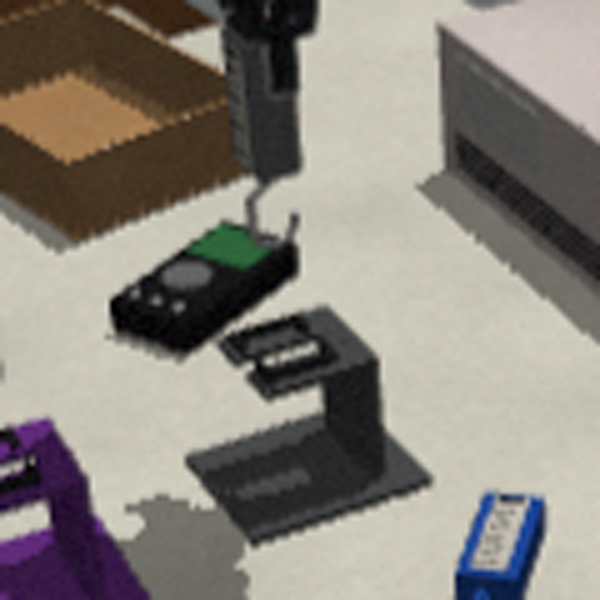

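```bash
python3 -m crank '[[0.001,0,0.010,0,0,0,0],[0.0014,0,0.025,0,0,0,0],[0.0014,0,0.04,0,0,0,0],[0.0014,0,0.055,0,0,0,0],[0.0014,0,0.06,0,0,0,0]]'; python3 -m crank '[[0,0,0,0,0,0,0],[0,0,0,0,0,0,0],[0,0,0,0,0,0,0],[0,0,0,0,0,0,0],[0,0,0,0,0,0,0]]';python3 -m crank '[[0,0,0.008,0,0,0,0],[0,0,0.018,0,0,0,0],[0,0,0.028,0,0,0,0],[0,0,0.037,0,0,0,0],[0,0,0.043,0,0,0,0]]';python3 -m crank '[[0,0,0.003,0,0,0,0],[0,0,0.005,0,0,0,0],[0,0,0.005,0,0,0,0],[0,0,0.005,0,0,0,0],[0,0,0.005,0,0,0,0]]'; python3 -m crank '[[0,0,0,0,0,0,0],[0,0,0,0,0,0,0],[0,0,0,0,0,0,0],[0,0,0,0,0,0,0],[0,0,0,0,0,0,0]]'; python3 - <<'E'
from h import *
f,p=snap("wrist"); print(p)
cv2.imwrite("pics/w10.png",cv2.resize(f["frame"][90:290,150:370],None,fx=3,fy=3))
f,p=snap("side")
cv2.imwrite("pics/s10.png",cv2.resize(f["frame"][110:210,160:260],None,fx=6,fy=6,interpolation=cv2.INTER_CUBIC))
E
```

```text
time: 24.32
position: [0.5736, 0.1863, 0.244]
tool_rot: [-3.14, -0.004, 3.05]
force: [-0.8, 0.5, -2.0]
opening: 0.459
time: 24.73
position: [0.5756, 0.1869, 0.2479]
tool_rot: [3.141, 0.001, 3.05]
force: [-0.1, -0.7, -2.5]
opening: 0.459
time: 25.15
position: [0.5743, 0.1864, 0.2019]
tool_rot: [-3.14, -0.002, 3.05]
force: [0.9, 0.4, -1.7]
opening: 0.459
time: 25.57
position: [0.5755, 0.1868, 0.1995]
tool_rot: [3.141, 0.001, 3.05]
force: [0.3, 0.2, -1.9]
opening: 0.462
time: 25.98
position: [0.5751, 0.1867, 0.1991]
tool_rot: [3.141, 0.0, 3.05]
force: [0.3, 0.5, -1.9]
opening: 0.462
(array([0.57514497, 0.1867485 , 0.19910192]), array([3.14149048e+00, 1.24369479e-04, 3.04984275e+00]))
```

View pics/w10.png

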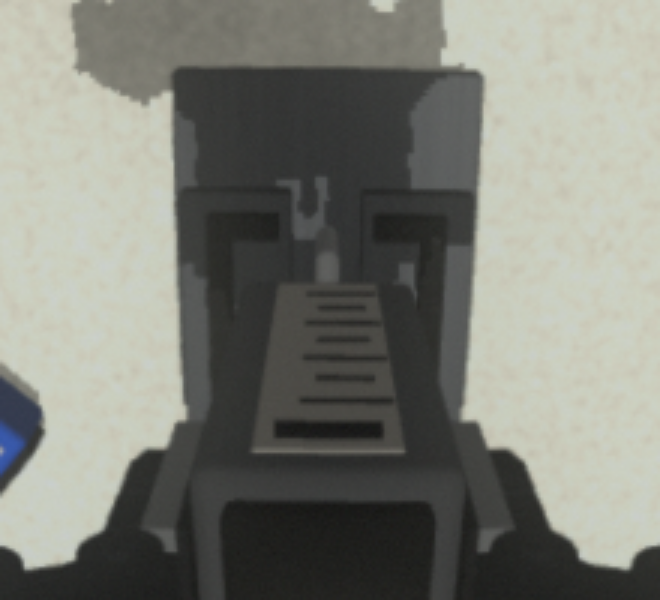

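View pics/s10.png

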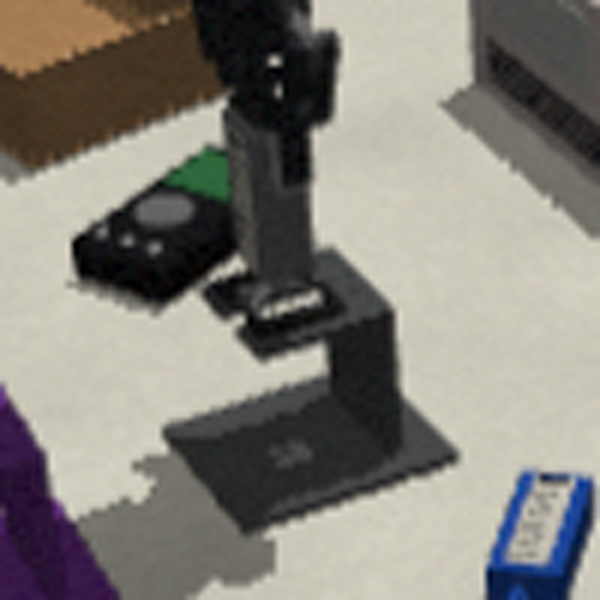

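```bash
python3 -m crank '[[0,0,0.004,0,0,0,0],[0,0,0.009,0,0,0,0],[0,0,0.014,0,0,0,0],[0,0,0.018,0,0,0,0],[0,0,0.020,0,0,0,0]]'; python3 -m crank '[[0,0,0,0,0,0,0],[0,0,0,0,0,0,0],[0,0,0,0,0,0,0],[0,0,0,0,0,0,0],[0,0,0,0,0,0,0]]';python3 -m crank '[[0,0,0.0005,0,0,0,0],[0,0,0.001,0,0,0,0],[0,0,0.0015,0,0,0,0],[0,0,0.002,0,0,0,0],[0,0,0.002,0,0,0,0]]';python3 -m crank '[[0,0,0,0,0,0,0],[0,0,0,0,0,0,0],[0,0,0,0,0,0,0],[0,0,0,0,0,0,0]]'
```

```text
time: 26.5
position: [0.5746, 0.1866, 0.1779]
tool_rot: [-3.141, -0.001, 3.05]
force: [-0.7, 0.2, -1.4]
opening: 0.462
time: 26.92
position: [0.5753, 0.1868, 0.1792]
tool_rot: [3.141, 0.0, 3.05]
force: [-0.3, 0.5, -1.4]
opening: 0.455
time: 27.33
position: [0.575, 0.1867, 0.1768]
tool_rot: [-3.142, -0.0, 3.05]
force: [-0.0, 0.4, -1.0]
opening: 0.457
time: 27.67
position: [0.5751, 0.1867, 0.177]
tool_rot: [3.142, 0.0, 3.05]
force: [0.2, -1.1, -1.6]
opening: 0.46
```

Back within 0.3 mm of the original grasp height. I'll ease down until there is contact, then open.

```bash
python3 -m crank '[[0,0,0.0002,0,0,0,0],[0,0,0.0004,0,0,0,0],[0,0,0.0006,0,0,0,0],[0,0,0.0006,0,0,0,0],[0,0,0.0006,0,0,0,0]]';python3 - <<'E'
from h import *
print(np.round(status.read_state()["position"],4))
f,p=snap("side")
cv2.imwrite("pics/s11.png",cv2.resize(f["frame"][110:210,160:260],None,fx=6,fy=6,interpolation=cv2.INTER_CUBIC))
E
```

```text
time: 28.08
position: [0.5752, 0.1868, 0.1767]
tool_rot: [3.141, 0.0, 3.05]
force: [-0.6, -1.6, 0.9]
opening: 0.461
[0.5752 0.1868 0.1767]
```

View pics/s11.png

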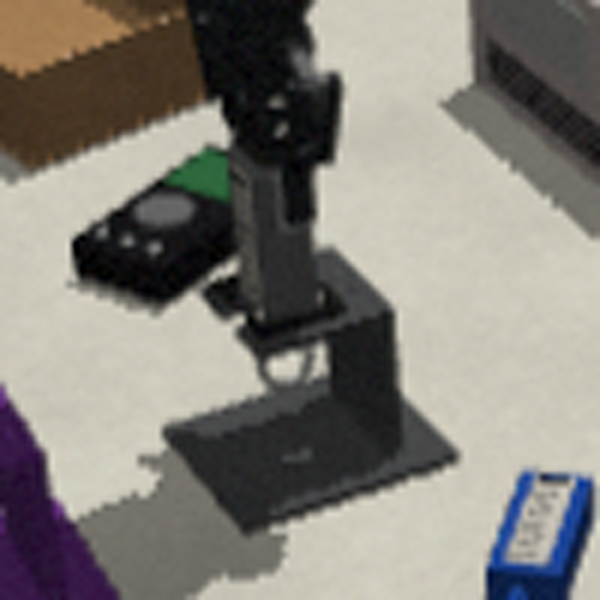

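Force changed sign to +0.9 N, and the hook hangs below the fork at about (285,365), so the scale is seated. Opening.

```bash
python3 -m crank '[[0,0,0,0,0,0,0.55],[0,0,0,0,0,0,0.65],[0,0,0,0,0,0,0.8],[0,0,0,0,0,0,1],[0,0,0,0,0,0,1]]'; python3 -m crank '[[0,0,0,0,0,0,1],[0,0,0,0,0,0,1],[0,0,-0.005,0,0,0,1],[0,0,-0.012,0,0,0,1],[0,0,-0.022,0,0,0,1]]'; python3 -m crank '[[0,0,-0.02,0,0,0,1],[0,0,-0.04,0,0,0,1],[0,0,-0.07,0,0,0,1],[0,0,-0.10,0,0,0,1],[0,0,-0.13,0,0,0,1]]';python3 -m crank '[[0,0,0,0,0,0,1],[0,0,0,0,0,0,1],[0,0,0,0,0,0,1],[0,0,0,0,0,0,1],[0,0,0,0,0,0,1]]'; python3 - <<'E'
from h import *
f,p=snap("wrist","w12"); print(p)
w=cv2.resize(f["frame"][90:210,200:320],None,fx=4,fy=4,interpolation=cv2.INTER_CUBIC)
f,p=snap("side","s12")
s=cv2.resize(f["frame"][120:280,130:310],None,fx=4,fy=4,interpolation=cv2.INTER_CUBIC)[:600]
cv2.imwrite("pics/w12z.png",w);cv2.imwrite("pics/s12z.png",s)
g=cv2.cvtColor(f["frame"],cv2.COLOR_BGR2GRAY); r=cv2.imread("pics/side0.png",0)
P=np.float32([proj(f,q) for q in [(.426,-.1976,.0),(.426,-.1976,.05),(.523,-.1976,.05),(.523,-.1976,0),(.44,-.1976,.03),(.51,-.1976,.03),(.4746,-.1946,.08)]])[:,None]
N,st,e=cv2.calcOpticalFlowPyrLK(r,g,P,None,winSize=(11,11),maxLevel=2); print("battery",np.round((N-P)[:,0],1).tolist())
P=np.float32([proj(f,q) for q in [(.5745,.1865,.19),(.559,.166,.19),(.589,.166,.19),(.575,.1865,.05)]])[:,None]
N,st,e=cv2.calcOpticalFlowPyrLK(r,g,P,None,winSize=(11,11),maxLevel=2); print("scale",np.round((N-P)[:,0],1).tolist())
E
```

```text
time: 28.55
position: [0.5752, 0.1867, 0.1764]
tool_rot: [-3.142, 0.0, 3.05]
force: [0.1, -0.6, 0.6]
opening: 1.002
time: 28.97
position: [0.5748, 0.1866, 0.1987]
tool_rot: [-3.141, -0.001, 3.05]
force: [0.5, 0.3, -0.0]
opening: 0.999
time: 29.38
position: [0.575, 0.1865, 0.331]
tool_rot: [3.141, 0.001, 3.05]
force: [0.3, 0.5, 0.0]
opening: 0.998
time: 29.8
position: [0.5745, 0.1866, 0.3273]
tool_rot: [-3.141, -0.002, 3.05]
force: [-1.1, 0.1, -0.5]
opening: 0.997
(array([0.57451572, 0.18656585, 0.32725634]), array([-3.14054280e+00, -1.92958165e-03,  3.04984807e+00]))
battery [[-0.10000000149011612, -1.0], [-0.20000000298023224, -0.800000011920929], [-0.30000001192092896, -0.6000000238418579], [-0.6000000238418579, -0.699999988079071], [-0.20000000298023224, -0.699999988079071], [-0.30000001192092896, -1.0], [-0.20000000298023224, -0.800000011920929]]
scale [[0.10000000149011612, -0.10000000149011612], [0.20000000298023224, -0.10000000149011612], [-0.0, -0.20000000298023224], [0.10000000149011612, -0.10000000149011612]]
```

View pics/w12z.png

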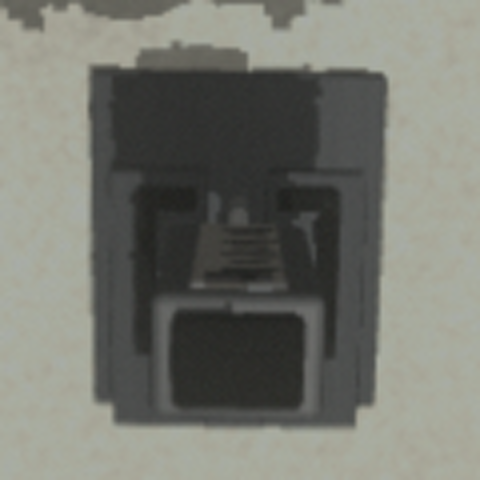

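View pics/s12z.png

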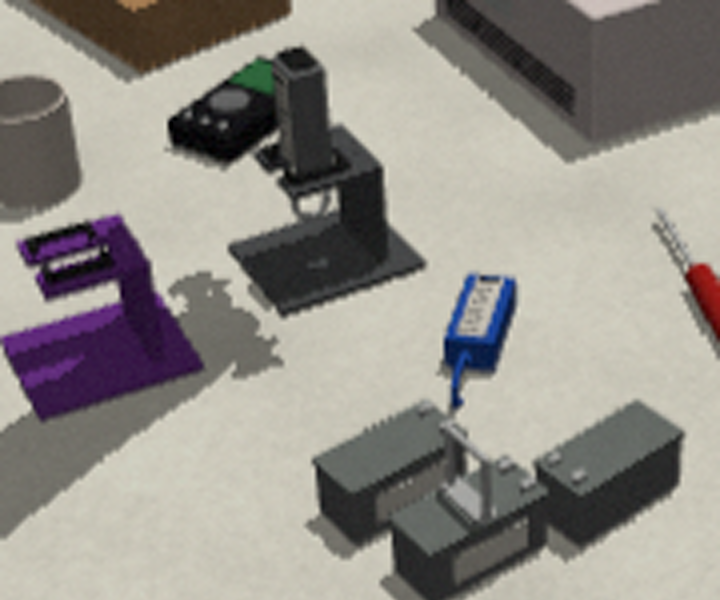

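```bash
python3 - <<'E'
from h import *
f,p=snap("scene","sc12"); g=cv2.cvtColor(f["frame"],cv2.COLOR_BGR2GRAY); r=cv2.imread("pics/scene0.png",0)
P=np.float32([proj(f,q) for q in [(.523,-.1976,.054),(.523,-.1516,.054),(.523,-.1516,.02),(.4746,-.1516,.054),(.4746,-.1946,.1),(.4746,-.1546,.1)]])[:,None]
N,st,e=cv2.calcOpticalFlowPyrLK(r,g,P,None,winSize=(9,9),maxLevel=1); print(np.round((N-P)[:,0],2).tolist())
print(status.read_state()["time"],status.read_state()["force"])
cv2.imwrite("pics/sc12z.png",cv2.resize(f["frame"][100:260,170:370],None,fx=3.7,fy=3.7,interpolation=cv2.INTER_CUBIC))
E
```

```text
[[1.3600000143051147, 0.20000000298023224], [0.7799999713897705, 0.7200000286102295], [0.949999988079071, -0.009999999776482582], [0.7599999904632568, 0.28999999165534973], [1.3200000524520874, 0.49000000953674316], [0.5299999713897705, 0.4000000059604645]]
29.95 [ 0.66102981  0.4440027  -0.02701095]
```

View pics/sc12z.png

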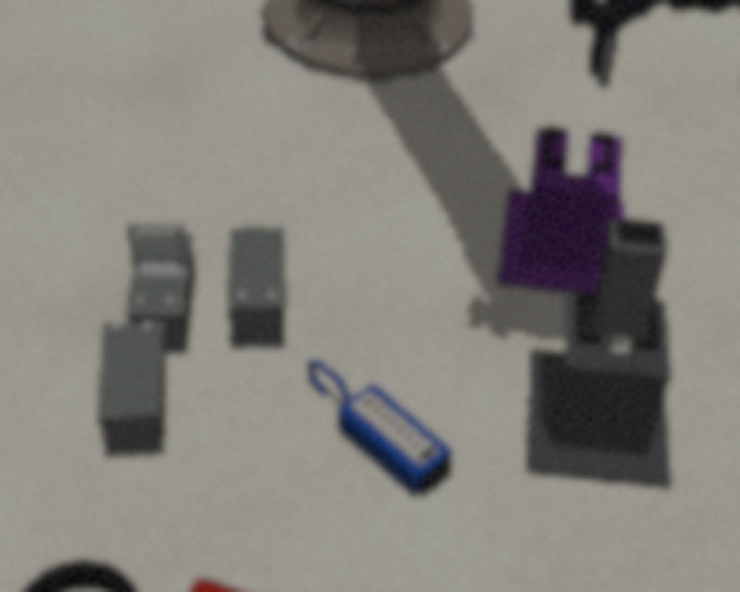

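```bash
python3 - <<'E'
from station import bot
print(bot.finish_job())
E
```

```text
the job is handed in; nothing more can be done
None
```

I weighed the bail block, set it back upright about 3 mm from where it stood, and put the scale back in its stand. I handed the job in at about 30 s of the 67 s allowed.

- **Lift:** I hooked the scale under the bail from the robot side and raised it slowly. The block left the table at about 38 mm of stretch, or roughly 0.39 kg. It hung level about 14.6 mm up by side-camera tracking, and I held it still for about 3 s.
- **Return:** I lowered the block gently and unhooked with no noticeable side force. The scale went back to within 0.5 mm of its original grasp pose, and the side camera shows it within about 0.2 px (under 1 mm) of where it started. The gripper is open and about 15 cm above the stand.
- **Did not match exactly:** both fixed cameras put the block about 3 mm towards +y and about 1 mm towards +x of its original spot. I left it there, because correcting it would have meant a second lift.
- **Other objects:** none looked moved in the last side and scene views. I checked that by eye, not by measurement.

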